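# Blank off the transfer pump's coupler with its groove plug

## Robot

A 6-joint arm with a two-finger parallel gripper is mounted at the origin on the work surface. World frame = base frame: x ahead of the robot, y to its left, z up, the work surface at z = 0. Lengths are in m, angles in rad, forces in N, time in s.
With the tool pointing down it reaches from about 0.3 to 0.75 m from the base axis. Payload 8.5 kg.
Tool frame: the origin (TCP) lies on the centre line of the jaws, within the pads' length; the fingertips stand 22 mm ahead of it and the grasp point (between the pads) lies 3 mm ahead of it (ctrl.tcp_to_tips is the distance from the TCP to the fingertips, in m); y points along the fingers, z is the direction in which the jaws open and shut, and the axes are right-handed (so a half turn about y gives the same grasp; the last joint's range is limited). The gripper opens to 85 mm and grips with 20 to 120 N. Pads are 22 mm wide; open, the fingers measure 114 mm over their backs; the gripper's body (76 mm by 85 mm) begins 54 mm behind the grasp point. The pads swing forward as they close: fully open they stand 13 mm farther back than shut.
Start: joints at [-1.476, 0.381, 1.297, -0, 1.464, -0.215], TCP at [0.168, -0.524, 0.253] pointing down, gripper open.
Joint ranges: [-3.11, 3.11], [-0.89, 2.33], [0.22, 2.48], [-1.42, 4.56], [0.17, 2.85], [-2.88, 2.88]. Speed limits (rad/s): [2.39, 2.39, 3.14, 3.14, 3.14, 3.14].

## Interface

Orientations are given as a unit quaternion [x, y, z, w].
In Python, from bench import ctrl, capture, camera_model, search_frame gives the robot as it stands.
- The arm moves only by the tool send_rows, never from a script. Its argument "increments" is a list of rows, each a list of 6 numbers: the shift along the tool's x, y, z in m, then the turn, a rotation vector about the tool's x, y, z in rad. In form: [[tx, ty, tz, wx, wy, wz], ...]. A call has 1 to 5 rows; each row shifts and turns the pose as measured when the row begins, along the tool's axes as they then stand; what a row does not reach is not made up. A row lasts 1/8 s, in which the tool goes at most 62.5 mm and 10.7 degrees, less where a joint would pass 70% of its speed; a pose out of reach is approached as far as the arm can. A call is refused whole if a number of a shift passes 0.0625 or a number of a turn 0.188, either way. A call with a gripper value outside its range is refused whole. "claw" is the finger opening in m, from 0 to 0.0854, set as the call begins (left out, the last holds). The fingers move at their own pace and stop on an object; the grip force is fixed at half the most. Time passes only in rows, so rows that do not move let the fingers close. It gives the time, the measured TCP pose, the force and the opening at its end, in the units of the state.
- ctrl.get_obs(): the state, without advancing time (a new reading comes with each control period).
- capture(name): name is "side" or "top"; returns (picture, depth): 420x560x3 uint8, red, green, blue; 420x560 float32, m along the optical axis (not along the pixel's ray), 0 where there is no reading.
- camera_model(name): a dict with "camera_matrix" (3x3 intrinsics, pixels), "world_from_camera" (4x4, takes a point from camera to world coordinates). Camera axes: x right, y down, z forward; pixel columns grow to the right and rows downward; lengths in m; the calibration is good to about 2 mm. A picture is of the moment at which its call begins. camera_model takes no time and is no camera call.
- ctrl.job_done(): hands the job in, once; it reports no verdict.
Trained networks look in the newest picture that a camera, given by its name, has taken for a name from the list of things; names that differ only in an ending like _2 or _b are one class to them, and where a whole thing is asked for, a point or a joint stands for the part that bears it (a point fixed in the world has none). Each returns a list of dicts, best first, with "conf" (0 to 1); they miss things now and then, are a little off and sometimes report something else, mostly with a low value. They report only what shows in the picture. A call takes as long as a camera call.
- search_frame(camera, label): "rect" ([left, top, right, bottom] in pixels, round what is visible of it).
The state is a dict: "clock": time; "joint_pos": joint angles; "joint_velocities": joint speeds; "effort": joint torques, N m; "tcp_pos": TCP position; "tcp_rot": TCP orientation; "wrist_force": force on the tool from outside, world axes, zero at the start; "moment": the same for the moment, N m; "gripper_width": finger opening in m.
Only numpy, scipy, OpenCV 4.12 (cv2) and the standard library are available. Lean on these libraries where they do the work, as an engineer would, in place of code of your own. Each camera call takes 0.05 s, during which the arm holds its last target.

## Task

The transfer pump on the bench is going back into store. Take the smaller of the two grooved aluminium plugs, put it nose down into the open coupler on top of the pump and press it home on its rubber seat, firmly but without ramming it. Then swing the coupler's two brass cam arms down together, not one after the other and without forcing them, until both lie fully home along the coupler and lock the plug in; let go, and leave everything else where it stands.

Things in the scene. Friction and masses are not known exactly. Their poses are not given: they have to be found in the camera images.
- plug_center (a point): Plug to fit: turned aluminium, 57 mm tall, 0.2 kg, starts upright on its nose. Point on its axis, 28.5 mm above the foot; z from foot to head. Nose: round, 36.6 mm across, 39 mm long, foot chamfered 2 mm, deep groove 14 to 31 mm above the foot. Head: knurled, round, 42 mm across, 39 to 57 mm above the foot; hold it there. Its turn about its axis does not matter.
- coupler_mouth (a point): Mid-mouth of the aluminium coupler standing upright on the pump, in the plane of its rim, 192 mm above the bench. z up along the bore, y to the left cam arm, x along the motor (all below 112 mm height). Bore 38.6 mm, outside 49 mm (rim 52 mm), free-standing down to 81 mm below the rim. Plug home: its centre 8.5 mm below the rim, 2 mm gap under its head.
- pump: The electric transfer pump with all it carries, bolted down: steel base plate 300 x 170 mm, grey vane housing, blue motor along +x, outlet on top with the coupler. Origin on the bench right under the bore's axis, axes as at the coupler's mouth. Pushing the plug on the rim or the seat with over 40 N is ramming.
- seat_ring: Black rubber seat in the bore; origin mid upper face, 31 to 32 mm below the rim at first, 37 mm when fully down. A plug merely set in stops on it 5 to 6 mm short of home, too high for the cams. It yields slowly to a push of about 10 N and stays down; home is solid metal, felt as a steep rise of the push.
- cam_left (a joint): Angle (rad) of the brass cam arm on the coupler's +y side. 0: home, hanging down along the coupler; grows as it swings out and up; 1.57 level, stop 1.85; starts at 1.45 to 1.8. Its pin is stiff: it stays where left, 0.2 N m moves it. The cam bites the groove from 0.6 rad, takes up to 0.4 N m, goes over centre just before home. If the plug is not home it stops near 0.95. Over 45 N bends it.
- cam_right (a joint): The same for the mirror-image cam arm on the coupler's -y side. Both arms can be pushed down at once from above by an open gripper that straddles the plug's head, closing along the coupler's y, then squeezed home between its fingers (64 mm over both arms when home; 15 to 30 N does it).
- left_pin (a point): Hinge pin of the left cam arm: axis along the coupler's x, 23 mm from the bore's axis, 12 mm below the rim. The arm is a bar 13 mm wide, 6 mm thick, 63 mm long from the pin, with a pull ring at its end. Its outer face runs 9 mm beside the pin: outside when home (32 mm from the bore's axis), on top when level.
- right_pin (a point): Hinge pin of the right cam arm, the mirror image of the left one.
- big_plug_center (a point): The wrong plug: the same shape, larger (74 mm tall, nose 52 mm and head 59 mm across); point half-way up. Leave alone.
- oil_can_center (a point): A small round blue can, 60 mm across and 100 mm tall; point half-way up. Leave alone.
- wash_bottle: A blue bottle with black cap, 72 mm across and 210 mm tall; origin under its middle. Leave alone.
- carton: A small cardboard carton, 90 x 130 x 70 mm; origin under its middle. Leave alone.
- spanner: A steel spanner, 190 mm long, lying flat. Leave alone.
- spare_gasket: A spare black rubber ring, 38 mm across and 6 mm thick, lying flat. Leave alone.

How it is judged:
By the outcome, as a careful person would: the job done as asked, in the order asked, and still so for the second after the job is handed in, with the robot touching nothing.
It also fails if it takes over 54 s, if anything falls off the work surface, if the arm or the gripper's body presses on something with over 40 N, if the wrist force passes 120 N, or if a joint passes its speed limit or range.

## Working session

There is one attempt and no reset: what is moved stays moved. The work goes in short steps, Python scripts to look and compute and a tool call to move; the robot and the scene stay as the last step left them, time stands still between calls to the robot, and variables do not carry over. Pictures are saved under pics/ and viewed, and the job is handed in when it is done.

Besides the shell and the picture viewer there is one more tool, called after ">>>" in YAML: its name, and indented under it one key for each argument. send_rows: Moves the arm, as the interface text tells. Its arguments: {"type":"object","properties":{"increments":{"type":"array"},"claw":{"type":"number"}},"required":["increments"]}

```bash
ls; mkdir -p pics
cat > h.py <<'E'
import numpy as np,cv2
from scipy.spatial.transform import Rotation as R
from bench import ctrl,capture,camera_model,search_frame
def cap(n,f):
    p,d=capture(n); cv2.imwrite(f'pics/{f}.png',cv2.cvtColor(p,cv2.COLOR_RGB2BGR)); np.save(f'pics/{f}.npy',d); return p,d
def pts(n,d):
    m=camera_model(n);K=np.array(m['camera_matrix']);T=np.array(m['world_from_camera'])
    v,u=np.mgrid[:d.shape[0],:d.shape[1]]
    P=np.stack([(u-K[0,2])/K[0,0]*d,(v-K[1,2])/K[1,1]*d,d],-1)
    W=P@T[:3,:3].T+T[:3,3]; W[d==0]=np.nan; return W
def st():
    o=ctrl.get_obs(); return {k:np.round(o[k],4).tolist() for k in ('clock','joint_pos','tcp_pos','tcp_rot','wrist_force','gripper_width')}
E
python3 - <<'E'
from h import *
np.set_printoptions(precision=4,suppress=True)
print(st())
print(R.from_quat(ctrl.get_obs()['tcp_rot']).as_matrix())
for n in('side','top'):
    cap(n,n+'0')
    print(n,camera_model(n))
    for l in ('plug_center','coupler_mouth','pump','cam_left','cam_right','big_plug_center','seat_ring'):
        print(l,[(np.round(x['rect']).tolist(),round(x['conf'],2)) for x in search_frame(n,l)][:4])
E
```

```text
pics
{'clock': 0.0, 'joint_pos': [-1.4763, 0.3812, 1.2982, -0.0, 1.4636, -0.2153], 'tcp_pos': [0.1676, -0.5236, 0.2527], 'tcp_rot': [-0.1091, 0.6991, -0.6981, 0.1091], 'wrist_force': [-1.2102, -0.0823, 0.3503], 'gripper_width': 0.0856}
[[-0.9524 -0.0002  0.3049]
 [-0.3049  0.0014 -0.9524]
 [-0.0003 -1.     -0.0014]]
side {'camera_matrix': array([[519.9356,   0.    , 277.2341],
       [  0.    , 519.9356, 213.7974],
       [  0.    ,   0.    ,   1.    ]]), 'world_from_camera': array([[-0.816 , -0.3088,  0.4887, -0.1005],
       [-0.5776,  0.4699, -0.6675,  0.7875],
       [-0.0235, -0.827 , -0.5617,  0.8157],
       [ 0.    ,  0.    ,  0.    ,  1.    ]])}
plug_center [([175.0, 280.0, 194.0, 306.0], 0.55)]
coupler_mouth [([228.0, 152.0, 348.0, 250.0], 0.8), ([284.0, 169.0, 305.0, 176.0], 0.67)]
pump [([229.0, 150.0, 346.0, 246.0], 0.95)]
cam_left [([280.0, 168.0, 303.0, 176.0], 0.43), ([198.0, 319.0, 229.0, 361.0], 0.34)]
cam_right [([315.0, 146.0, 337.0, 160.0], 0.51)]
big_plug_center [([199.0, 318.0, 229.0, 364.0], 0.95)]
seat_ring []
top {'camera_matrix': array([[529.9377,   0.    , 272.9544],
       [  0.    , 529.9377, 203.2293],
       [  0.    ,   0.    ,   1.    ]]), 'world_from_camera': array([[ 0.0177, -0.9975,  0.0686,  0.376 ],
       [-0.9998, -0.0168,  0.0138, -0.0198],
       [-0.0126, -0.0688, -0.9975,  1.5051],
       [ 0.    ,  0.    ,  0.    ,  1.    ]])}
plug_center []
coupler_mouth [([308.0, 109.0, 382.0, 218.0], 0.84)]
pump [([309.0, 110.0, 383.0, 220.0], 0.63)]
cam_left [([309.0, 179.0, 337.0, 190.0], 0.51)]
cam_right [([132.0, 205.0, 146.0, 219.0], 0.53)]
big_plug_center [([210.0, 206.0, 233.0, 229.0], 0.6)]
seat_ring []
```

View pics/side0.png

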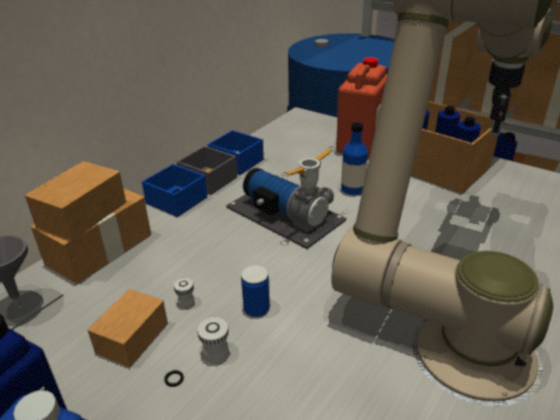

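View pics/top0.png

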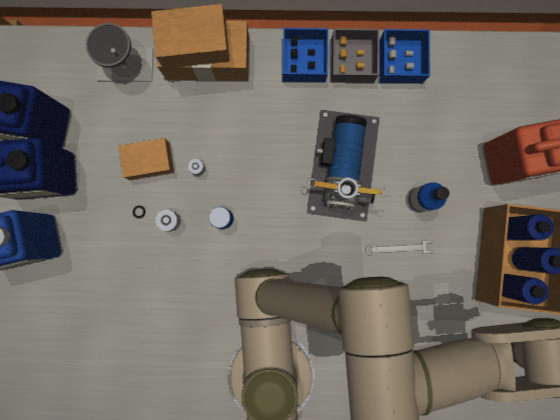

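Run:
```python
import cv2
a=cv2.imread('pics/side0.png');cv2.imwrite('pics/side0c.png',cv2.resize(a[130:270,210:360],None,fx=5,fy=4.2,interpolation=2)[:600,:800])
b=cv2.imread('pics/top0.png');cv2.imwrite('pics/top0c.png',cv2.resize(b[100:230,190:390],None,fx=4,fy=4,interpolation=2))
```

```text
(no output)
```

View pics/side0c.png

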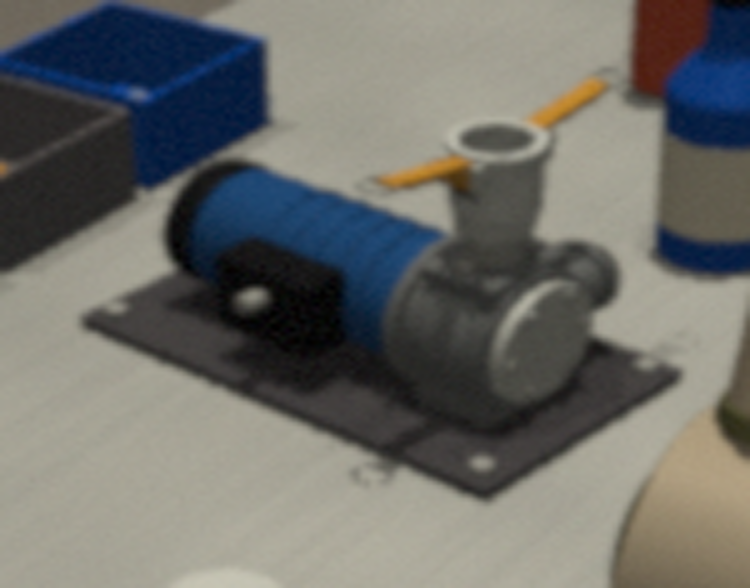

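View pics/top0c.png

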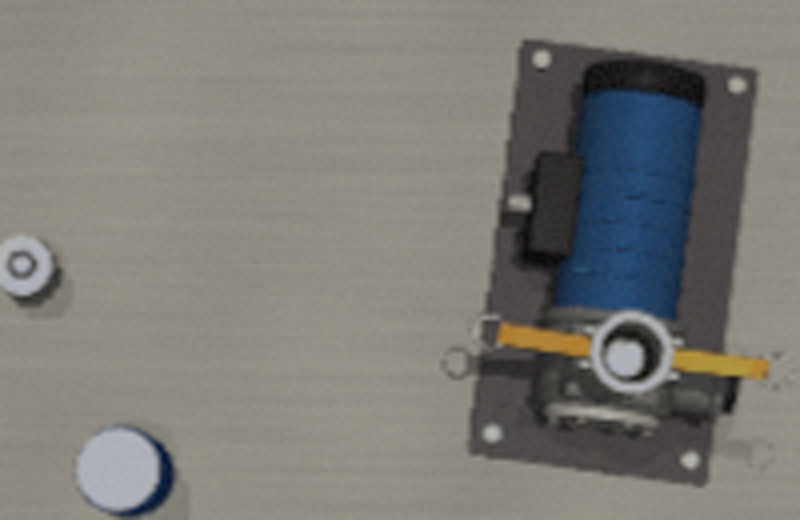

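The top view shows the small plug at about (196,167), the big one at (167,220), and the coupler mouth at (347,188) with the motor up the image. In the side view the small plug is at (184,292).

```bash
cat > m.py <<'E'
from h import *
from scipy.optimize import least_squares
np.set_printoptions(precision=4,suppress=True)
def circ_out(xy,r):
    # centre by enclosing circle
    return cv2.minEnclosingCircle(xy.astype(np.float32))
for n in('top','side'):
    d=np.load(f'pics/{n}0.npy');W=pts(n,d)
    bx={'top':dict(plug=(180,150,212,184),rim=(325,170,370,210)),'side':dict(plug=(165,270,205,315),rim=(285,145,335,185))}[n]
    for k,(a,b,c,e) in bx.items():
        w=W[b:e,a:c].reshape(-1,3); z=w[:,2]
        lo,hi=(0.045,0.07) if k=='plug' else (0.18,0.2)
        s=w[(z>lo)&(z<hi)]
        zt=np.median(s[:,2]); s=s[abs(s[:,2]-zt)<.004]
        print(n,k,len(s),'z',zt,'mean',s.mean(0),'enc',circ_out(s[:,:2],0))
# table height & base plate yaw
d=np.load('pics/top0.npy');W=pts('top',d)
print('table',np.nanmedian(W[260:300,60:200,2]))
w=W[105:225,300:385].reshape(-1,3);s=w[(w[:,2]>.006)&(w[:,2]<.05)]
rc=cv2.minAreaRect((s[:,:2]*1000).astype(np.float32));print('base',rc)
b=cv2.boxPoints(rc);print(b)
# arms: brass colours
p=cv2.imread('pics/top0.png');hsv=cv2.cvtColor(p,cv2.COLOR_BGR2HSV)
m=(hsv[...,0]>12)&(hsv[...,0]<32)&(hsv[...,1]>110);m[:170]=0;m[205:]=0;m[:,:300]=0;m[:,395:]=0
v,u=np.nonzero(m);w=W[v,u]
for q in(u<347,u>=347):
    a=w[q];a=a[~np.isnan(a[:,0])];i=np.argsort(a[:,1]);print(len(a),a[i[:6]].mean(0),a[i[-6:]].mean(0),np.polyfit(a[:,1],a[:,0],1),np.polyfit(a[:,1],a[:,2],1))
E
python3 m.py
```

```text
top plug 153 z 0.05561476062370008 mean [0.5757 0.2178 0.0555] enc ((0.5749006867408752, 0.21776838600635529), 0.021125763654708862)
top rim 262 z 0.19006919859710036 mean [ 0.5073 -0.1857  0.1902] enc ((0.5073022842407227, -0.1850309818983078), 0.0556914247572422)
side plug 214 z 0.05644297985394897 mean [0.5731 0.2214 0.0569] enc ((0.57603919506073, 0.21951985359191895), 0.023732943460345268)
side rim 252 z 0.19102509088602204 mean [ 0.506  -0.187   0.1911] enc ((0.5128328800201416, -0.19051942229270935), 0.08599275350570679)
table -0.0010501884445789367
base ((593.8839721679688, -193.46043395996094), (342.7294616699219, 238.23855590820312), 0.14168614149093628)
[[ 422.2252  -74.7653]
 [ 422.8143 -313.0031]
 [ 765.5427 -312.1556]
 [ 764.9536  -73.9178]]
126 [ 0.5138 -0.1591  0.1859] [ 0.5166 -0.1042  0.1978] [0.0442 0.5222] [0.501  0.2474]
123 [ 0.4979 -0.2676  0.1967] [ 0.5073 -0.2108  0.1846] [0.0678 0.5193] [0.2021 0.2316]
```

```bash
cat > fit.py <<'E'
from h import *
from scipy.ndimage import map_coordinates,gaussian_filter
from scipy.optimize import minimize
def proj(n,P):
    m=camera_model(n);K=np.array(m['camera_matrix']);T=np.linalg.inv(np.array(m['world_from_camera']))
    q=P@T[:3,:3].T+T[:3,3]; q=q@K.T; return q[:,:2]/q[:,2:]
def fit(n,img,c0,z,radii,exclude=None,span=.006):
    g=gaussian_filter(img.astype(float).mean(2),.5)
    t=np.linspace(0,2*np.pi,180,endpoint=False)
    if exclude is not None: t=t[~exclude(t)]
    def ring(c,r):
        P=np.stack([c[0]+r*np.cos(t),c[1]+r*np.sin(t),np.full(t.size,z)],-1)
        q=proj(n,P);return map_coordinates(g,[q[:,1],q[:,0]],order=1)
    def cost(c):
        s=0
        for r,sg in radii:
            dlt=.0015
            s+=np.mean(np.clip(sg*(ring(c,r-dlt)-ring(c,r+dlt)),-60,60))
        return -s
    gr=np.arange(-span,span+1e-9,.0005)
    C=[(cost((c0[0]+a,c0[1]+b)),a,b) for a in gr for b in gr]
    C.sort();best=np.array(C[:6]);return np.array(c0)+best[:,1:].mean(0),C[0][0],best[:,1:].std(0)
E
python3 - <<'E'
from fit import *
for n in('top','side'):
    im=cv2.imread(f'pics/{n}0.png')
    for z in(.190,.192): print(n,'rim',fit(n,im,(.507,-.186),z,[(.026,1),(.0193,-1)]))
    for z in(.0555,.057): print(n,'plug',fit(n,im,(.575,.219),z,[(.021,1)]))
im=cv2.imread('pics/top0.png');print(fit('top',im,(.507,-.186),.192,[(.026,1)]),fit('top',im,(.507,-.186),.192,[(.0193,-1)]))
im=cv2.imread('pics/side0.png');print(fit('side',im,(.507,-.186),.192,[(.026,1)]),fit('side',im,(.507,-.186),.192,[(.0193,-1)]))
# yaw from base plate corners: dark plate edges in depth via ray on z~.01
g=cv2.imread('pics/top0.png')
hsv=cv2.cvtColor(g,cv2.COLOR_BGR2HSV);gray=cv2.cvtColor(g,cv2.COLOR_BGR2GRAY)
m=(gray<95).astype(np.uint8);m[:105]=0;m[225:]=0;m[:,:300]=0;m[:,390:]=0
n_,lab,stt,_=cv2.connectedComponentsWithStats(m);k=1+np.argmax(stt[1:,4]);v,u=np.nonzero(lab==k)
rc=cv2.minAreaRect(np.stack([u,v],-1).astype(np.float32));print(rc)
cv2.imwrite('pics/mask.png',(lab==k).astype(np.uint8)*255)
E
```

```text
top rim (array([ 0.50841667, -0.18608333]), np.float64(-96.8473680349929), array([0.00034359, 0.00034359]))Traceback (most recent call last):
  File "<stdin>", line 4, in <module>
  File "fit.py", line 21, in fit
    C=[(cost((c0[0]+a,c0[1]+b)),a,b) for a in gr for b in gr]
        ~~~~^^^^^^^^^^^^^^^^^^^
  File "fit.py", line 18, in cost
    s+=np.mean(np.clip(sg*(ring(c,r-dlt)-ring(c,r+dlt)),-60,60))
                           ~~~~^^^^^^^^^
  File "fit.py", line 13, in ring
    q=proj(n,P);return map_coordinates(g,[q[:,1],q[:,0]],order=1)
  File "fit.py", line 5, in proj
    m=camera_model(n);K=np.array(m['camera_matrix']);T=np.linalg.inv(np.array(m['world_from_camera']))
ValueError: time passes only in moves, steps and waits
```

```bash
python3 - <<'E'
import pickle
from bench import camera_model
pickle.dump({n:camera_model(n) for n in('side','top')},open('cams.pkl','wb'))
E
sed -i 's/^from bench.*/from bench import ctrl,capture,search_frame\nimport pickle\n_C=pickle.load(open("cams.pkl","rb"))\ncamera_model=lambda n:_C[n]/' h.py
cat > f1.py <<'E'
from fit import *
for n in('top','side'):
    im=cv2.imread(f'pics/{n}0.png')
    for z in(.190,.192): print(n,'rim',fit(n,im,(.507,-.186),z,[(.026,1),(.0193,-1)]))
    for z in(.0555,.057): print(n,'plug',fit(n,im,(.575,.219),z,[(.021,1)]))
im=cv2.imread('pics/top0.png');print(fit('top',im,(.507,-.186),.192,[(.026,1)]),fit('top',im,(.507,-.186),.192,[(.0193,-1)]))
im=cv2.imread('pics/side0.png');print(fit('side',im,(.507,-.186),.192,[(.026,1)]),fit('side',im,(.507,-.186),.192,[(.0193,-1)]))
g=cv2.imread('pics/top0.png')
gray=cv2.cvtColor(g,cv2.COLOR_BGR2GRAY)
m=(gray<95).astype(np.uint8);m[:105]=0;m[225:]=0;m[:,:300]=0;m[:,390:]=0
n_,lab,stt,_=cv2.connectedComponentsWithStats(m);k=1+np.argmax(stt[1:,4]);v,u=np.nonzero(lab==k)
rc=cv2.minAreaRect(np.stack([u,v],-1).astype(np.float32));print(rc)
cv2.imwrite('pics/mask.png',(lab==k).astype(np.uint8)*255)
print(st())
E
python3 f1.py
```

```text
top rim (array([ 0.50841667, -0.18608333]), np.float64(-96.8473680349929), array([0.00034359, 0.00034359]))
top rim (array([ 0.50808333, -0.18591667]), np.float64(-97.03482696455472), array([0.00034359, 0.00034359]))
top plug (array([0.5755 , 0.21725]), np.float64(-32.01442925409008), array([0.00040825, 0.00025   ]))
top plug (array([0.57508333, 0.21708333]), np.float64(-32.11530579671933), array([0.00034359, 0.00034359]))
side rim (array([ 0.50958333, -0.186     ]), np.float64(-36.06009754877396), array([0.00034359, 0.00040825]))
side rim (array([ 0.50775, -0.18275]), np.float64(-35.925440000311404), array([0.00025   , 0.00047871]))
side plug (array([0.576  , 0.21975]), np.float64(-21.479684568664943), array([0.00040825, 0.00025   ]))
side plug (array([0.57458333, 0.22091667]), np.float64(-21.412667092162025), array([0.00034359, 0.00034359]))
(array([ 0.50825, -0.1865 ]), np.float64(-44.06907627610219), array([0.00025   , 0.00040825])) (array([ 0.50791667, -0.18558333]), np.float64(-53.683136962700175), array([0.00034359, 0.00034359]))
(array([ 0.5075 , -0.18275]), np.float64(-11.278731641582526), array([0.00040825, 0.00047871])) (array([ 0.50791667, -0.183     ]), np.float64(-24.786291869531492), array([0.00034359, 0.00040825]))
((344.28094482421875, 165.41282653808594), (67.60176849365234, 104.91902160644531), 7.666804790496826)
{'clock': 0.8, 'joint_pos': [-1.4763, 0.3806, 1.2974, -0.0, 1.4636, -0.2153], 'tcp_pos': [0.1677, -0.5238, 0.2533], 'tcp_rot': [0.1091, -0.6986, 0.6986, -0.1091], 'wrist_force': [-0.3395, -0.3972, -0.1079], 'gripper_width': 0.0855}
```

View pics/mask.png

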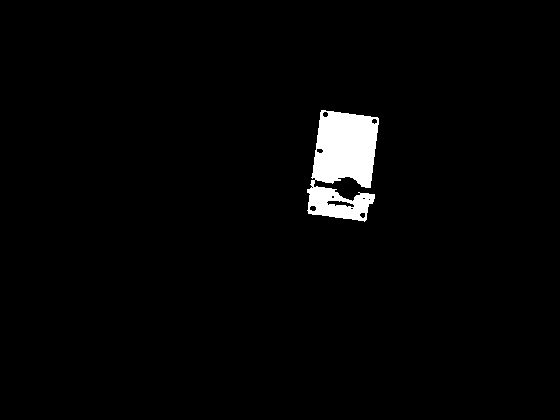

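```bash
cat > plan.py <<'E'
import sys
from h import *
def plan(p,yaw,step=.05,rot=.17,n=5,pose=None):
    """target TCP p, tool z heading yaw (rad), tool y down. prints rows"""
    o=ctrl.get_obs() if pose is None else pose
    T=np.array(o['tcp_pos'],float);Rm=R.from_quat(o['tcp_rot'])
    z=np.array([np.cos(yaw),np.sin(yaw),0]);y=np.array([0,0,-1.]);Rt=R.from_matrix(np.stack([np.cross(y,z),y,z],1))
    p=np.array(p);rows=[]
    while len(rows)<60:
        d=p-T;rv=(Rm.inv()*Rt).as_rotvec();L=np.linalg.norm(d);A=np.linalg.norm(rv)
        if L<.0004 and A<.004:break
        k=max(1,np.ceil(max(L/step,A/rot)-.02))
        sh=np.round(Rm.inv().apply(d/k),4);w=np.round(rv/k,3)
        rows.append(sh.tolist()+w.tolist());T=T+Rm.apply(sh);Rm=Rm*R.from_rotvec(w)
    print(len(rows),'rows; first:');print(rows[:n])
    return rows
if __name__=='__main__':
    a=[float(x) for x in sys.argv[1:]]
    print(st());plan(a[:3],a[3],*(a[4:5] or [.05]))
E
python3 - <<'E'
from plan import *
print(ctrl.tcp_to_tips)
r=plan((.575,.2185,.25),-np.pi/2-.117)
for i in range(0,len(r),5):print(r[i:i+5])
E
```

```text
0.022
17 rows; first:
[[-0.0361, 0.0002, -0.0343, -0.0, 0.025, 0.0], [-0.0353, 0.0002, -0.0352, -0.0, 0.025, 0.0], [-0.0344, 0.0002, -0.036, -0.0, 0.025, 0.0], [-0.0335, 0.0002, -0.0369, -0.0, 0.025, 0.0], [-0.0325, 0.0002, -0.0377, -0.0, 0.025, 0.0]]
[[-0.0361, 0.0002, -0.0343, -0.0, 0.025, 0.0], [-0.0353, 0.0002, -0.0352, -0.0, 0.025, 0.0], [-0.0344, 0.0002, -0.036, -0.0, 0.025, 0.0], [-0.0335, 0.0002, -0.0369, -0.0, 0.025, 0.0], [-0.0325, 0.0002, -0.0377, -0.0, 0.025, 0.0]]
[[-0.0316, 0.0002, -0.0385, -0.0, 0.025, -0.0], [-0.0306, 0.0002, -0.0393, -0.0, 0.025, -0.0], [-0.0296, 0.0002, -0.0401, -0.0, 0.025, -0.0], [-0.0286, 0.0002, -0.0408, -0.0, 0.025, -0.0], [-0.0276, 0.0002, -0.0415, -0.0, 0.025, -0.0]]
[[-0.0265, 0.0002, -0.0421, -0.0, 0.025, -0.0], [-0.0255, 0.0002, -0.0428, -0.0, 0.025, -0.0], [-0.0244, 0.0002, -0.0434, -0.0, 0.025, -0.0], [-0.0233, 0.0002, -0.044, -0.0, 0.025, -0.0], [-0.0222, 0.0002, -0.0446, -0.0, 0.026, -0.0]]
[[-0.021, 0.0002, -0.0452, -0.0, 0.025, -0.0], [-0.0198, 0.0001, -0.0456, -0.0, 0.026, -0.0]]
```

>>> send_rows:
  increments:
    - [-0.036, 0, -0.034, 0, 0.025, 0]
    - [-0.035, 0, -0.035, 0, 0.025, 0]
    - [-0.034, 0, -0.036, 0, 0.025, 0]
    - [-0.0335, 0, -0.037, 0, 0.025, 0]
    - [-0.0325, 0, -0.0375, 0, 0.025, 0]
  claw: 0.0854

```text
clock: 1.42
tcp_pos: [0.2891, -0.3027, 0.2527]
tcp_rot: [0.062, -0.704, 0.705, -0.062]
wrist_force: [0.7, 0.2, 0.9]
gripper_width: 0.0854
```

>>> send_rows:
  increments:
    - [-0.0316, 0, -0.0385, 0, 0.025, 0]
    - [-0.0306, 0, -0.0393, 0, 0.025, 0]
    - [-0.0296, 0, -0.04, 0, 0.025, 0]
    - [-0.0286, 0, -0.041, 0, 0.025, 0]
    - [-0.0276, 0, -0.0415, 0, 0.025, 0]

```text
clock: 2.05
tcp_pos: [0.4144, -0.0782, 0.2537]
tcp_rot: [0.015, -0.706, 0.708, -0.017]
wrist_force: [0.8, -0.6, 0.3]
gripper_width: 0.0853
```

```bash
python3 plan.py .575 .2185 .18 -1.688
```

```text
{'clock': 2.05, 'joint_pos': [-0.4682, 0.1518, 1.6227, -0.0013, 1.3623, 1.0581], 'tcp_pos': [0.4144, -0.0782, 0.2537], 'tcp_rot': [0.0146, -0.7057, 0.7081, -0.0171], 'wrist_force': [0.8457, -0.5516, 0.3451], 'gripper_width': 0.0853}
7 rows; first:
[[-0.0248, 0.0105, -0.0413, -0.0, 0.023, -0.001], [-0.0238, 0.0104, -0.0419, -0.001, 0.023, -0.0], [-0.0229, 0.0105, -0.0424, -0.0, 0.023, -0.001], [-0.0219, 0.0105, -0.043, -0.001, 0.023, -0.0], [-0.0209, 0.0105, -0.0434, -0.0, 0.023, -0.001]]
```

>>> send_rows:
  increments:
    - [-0.0248, 0.0105, -0.0413, 0, 0.023, 0]
    - [-0.0238, 0.0104, -0.042, 0, 0.023, 0]
    - [-0.0229, 0.0105, -0.0424, 0, 0.023, 0]
    - [-0.022, 0.0105, -0.043, 0, 0.023, 0]
    - [-0.021, 0.0105, -0.0434, 0, 0.023, 0]

```text
clock: 2.68
tcp_pos: [0.5335, 0.1416, 0.2011]
tcp_rot: [-0.029, -0.705, 0.708, 0.023]
wrist_force: [-0.4, 0.5, 0.4]
gripper_width: 0.0854
```

```bash
python3 plan.py .575 .2185 .15 -1.688
```

```text
{'clock': 2.675, 'joint_pos': [0.0472, 0.4244, 1.3851, -0.0054, 1.3238, 1.6926], 'tcp_pos': [0.5335, 0.1416, 0.2011], 'tcp_rot': [-0.029, -0.705, 0.7082, 0.0228], 'wrist_force': [-0.4159, 0.5269, 0.3663], 'gripper_width': 0.0854}
3 rows; first:
[[-0.0118, 0.017, -0.0266, -0.001, 0.015, -0.003], [-0.0114, 0.017, -0.0268, -0.001, 0.014, -0.003], [-0.0111, 0.017, -0.027, -0.002, 0.015, -0.003]]
```

>>> send_rows:
  increments:
    - [-0.0118, 0.017, -0.0266, -0.001, 0.015, -0.003]
    - [-0.0114, 0.017, -0.0268, -0.001, 0.014, -0.003]
    - [-0.0111, 0.017, -0.027, -0.002, 0.015, -0.003]

```text
clock: 3.05
tcp_pos: [0.5768, 0.2229, 0.1486]
tcp_rot: [0.042, 0.706, -0.706, -0.041]
wrist_force: [0.4, 0.2, -0.4]
gripper_width: 0.0857
```

```bash
python3 plan.py .575 .2185 .064 -1.688 .03; python3 -c "
from h import *
cap('side','s1');cap('top','t1')
import cv2
a=cv2.imread('pics/s1.png');cv2.imwrite('pics/s1c.png',cv2.resize(a[200:340,100:300],None,fx=4,fy=4,interpolation=2))"
```

```text
{'clock': 3.05, 'joint_pos': [0.1776, 0.5852, 1.2582, 0.0001, 1.2967, 1.8649], 'tcp_pos': [0.5768, 0.2229, 0.1486], 'tcp_rot': [0.0416, 0.706, -0.7058, -0.0407], 'wrist_force': [0.3713, 0.2288, -0.4344], 'gripper_width': 0.0857}
3 rows; first:
[[0.0005, 0.0282, 0.0016, 0.0, 0.0, -0.0], [0.0004, 0.0282, 0.0015, 0.0, 0.0, -0.001], [0.0005, 0.0282, 0.0016, 0.0, 0.001, -0.0]]
```

View pics/s1c.png

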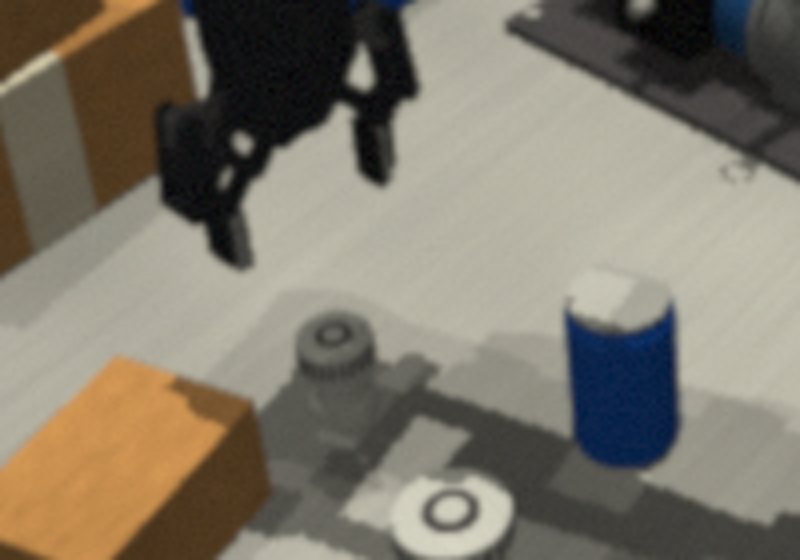

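The gripper straddles the plug's line, with the fingertips at about (158,265) and (193,245) above the head at (184,284). The way down is clear, so I'll descend.

>>> send_rows:
  increments:
    - [0.0005, 0.028, 0.0016, 0, 0, 0]
    - [0.0005, 0.028, 0.0016, 0, 0, 0]
    - [0.0005, 0.027, 0.0016, 0, 0, 0]

```text
clock: 3.52
tcp_pos: [0.5753, 0.2183, 0.065]
tcp_rot: [0.042, 0.706, -0.706, -0.038]
wrist_force: [0.5, -0.8, -0.8]
gripper_width: 0.0853
```

```bash
python3 plan.py .575 .219 .064 -1.688 .03; python3 -c "
from h import *
cap('side','s2')
import cv2
a=cv2.imread('pics/s2.png');cv2.imwrite('pics/s2c.png',cv2.resize(a[220:320,120:260],None,fx=5,fy=5,interpolation=2))"
```

```text
{'clock': 3.525, 'joint_pos': [0.1706, 0.6744, 1.3605, -0.0002, 1.1022, 1.8547], 'tcp_pos': [0.5753, 0.2183, 0.065], 'tcp_rot': [0.0416, 0.7063, -0.7057, -0.0385], 'wrist_force': [0.5009, -0.7816, -0.7679], 'gripper_width': 0.0853}
1 rows; first:
[[0.0004, 0.001, -0.0006, 0.001, 0.004, -0.004]]
```

View pics/s2c.png

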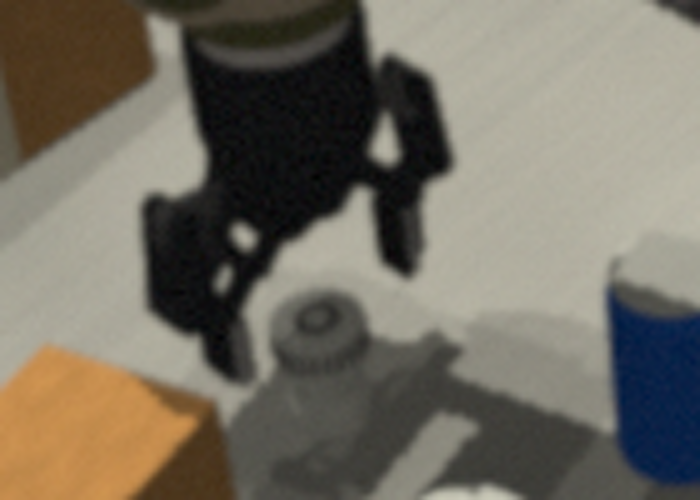

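>>> send_rows:
  increments:
    - [0.0004, 0.005, -0.0004, 0.001, 0.004, -0.004]
    - [0, 0, 0, 0, 0, 0]
    - [0, 0, 0, 0, 0, 0]
    - [0, 0, 0, 0, 0, 0]
  claw: 0.03

```text
clock: 4.08
tcp_pos: [0.5743, 0.2177, 0.0594]
tcp_rot: [-0.041, -0.706, 0.706, 0.043]
wrist_force: [-0.2, -0.4, -2.8]
gripper_width: 0.04
```

```bash
python3 -c "
from h import *
print(st())
cap('side','s3')
import cv2
a=cv2.imread('pics/s3.png');cv2.imwrite('pics/s3c.png',cv2.resize(a[220:320,120:260],None,fx=5,fy=5,interpolation=2))"
```

```text
{'clock': 4.075, 'joint_pos': [0.1699, 0.6821, 1.3642, -0.0002, 1.0976, 1.859], 'tcp_pos': [0.5743, 0.2177, 0.0594], 'tcp_rot': [-0.041, -0.7056, 0.7061, 0.0425], 'wrist_force': [-0.1682, -0.4078, -2.8094], 'gripper_width': 0.04}
```

View pics/s3c.png

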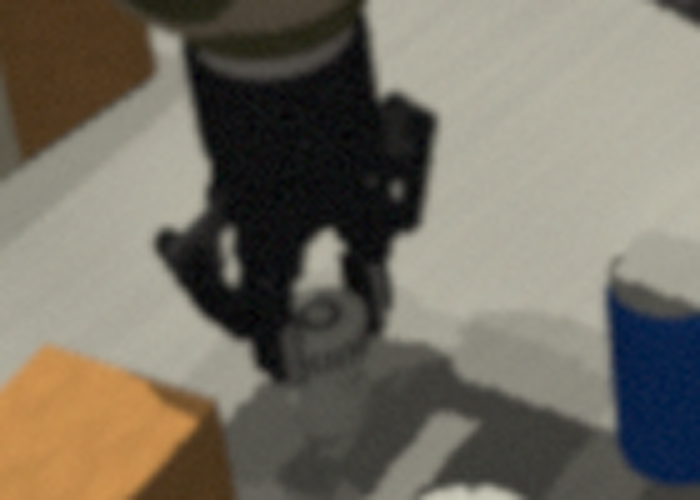

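>>> send_rows:
  increments:
    - [0, -0.02, 0, 0, 0, 0]
    - [0, -0.05, 0, 0, 0, 0]
    - [0, -0.05, 0, 0, 0, 0]
    - [0, -0.05, 0, 0, 0, 0]
    - [0, -0.05, 0, 0, 0, 0]

```text
clock: 4.75
tcp_pos: [0.5732, 0.2176, 0.2819]
tcp_rot: [-0.037, -0.705, 0.707, 0.046]
wrist_force: [0.2, 0.3, -2.8]
gripper_width: 0.0398
```

Run:
```python
from plan import *
print(st())
r=plan((.5073,-.1852,.285),-1.688)
for i in range(0,len(r),5):print(r[i:i+5])
cap('side','s4')
import cv2
a=cv2.imread('pics/s4.png');cv2.imwrite('pics/s4c.png',cv2.resize(a[120:260,100:300],None,fx=4,fy=4,interpolation=2))
```

```text
{'clock': 4.75, 'joint_pos': [0.1701, 0.484, 1.0446, -0.0003, 1.6255, 1.8588], 'tcp_pos': [0.5732, 0.2176, 0.2819], 'tcp_rot': [-0.0374, -0.7048, 0.707, 0.046], 'wrist_force': [0.2271, 0.3312, -2.7583], 'gripper_width': 0.0398}
9 rows; first:
[[0.002, -0.0001, 0.0453, -0.0, -0.0, 0.001], [0.002, -0.0002, 0.0453, -0.0, -0.0, 0.001], [0.002, -0.0002, 0.0453, -0.001, -0.0, 0.001], [0.002, -0.0002, 0.0453, -0.0, -0.0, 0.002], [0.002, -0.0002, 0.0453, -0.001, -0.0, 0.001]]
[[0.002, -0.0001, 0.0453, -0.0, -0.0, 0.001], [0.002, -0.0002, 0.0453, -0.0, -0.0, 0.001], [0.002, -0.0002, 0.0453, -0.001, -0.0, 0.001], [0.002, -0.0002, 0.0453, -0.0, -0.0, 0.002], [0.002, -0.0002, 0.0453, -0.001, -0.0, 0.001]]
[[0.002, -0.0002, 0.0453, -0.0, -0.0, 0.002], [0.002, -0.0003, 0.0453, -0.001, -0.0, 0.001], [0.0021, -0.0003, 0.0453, -0.0, -0.0, 0.002], [0.002, -0.0003, 0.0454, -0.001, -0.001, 0.001]]
```

View pics/s4c.png

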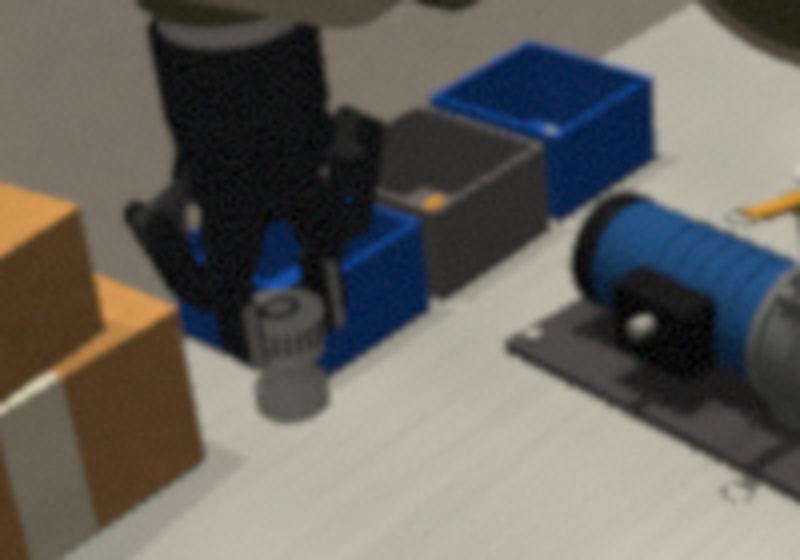

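The plug is held upright, with its head at about (172,198) and its foot at (173,222). Next is the transfer to the coupler.

>>> send_rows:
  increments:
    - [0.002, 0, 0.025, 0, 0, 0.001]
    - [0.002, 0, 0.045, 0, 0, 0.001]
    - [0.002, 0, 0.045, 0, 0, 0.001]
    - [0.002, 0, 0.045, 0, 0, 0.001]
    - [0.002, 0, 0.045, 0, 0, 0.001]

```text
clock: 5.42
tcp_pos: [0.5395, 0.0127, 0.2906]
tcp_rot: [0.043, 0.706, -0.706, -0.037]
wrist_force: [0.4, 0.5, -2.6]
gripper_width: 0.0399
```

>>> send_rows:
  increments:
    - [0.002, 0, 0.045, 0, 0, 0.001]
    - [0.002, 0, 0.045, 0, 0, 0.001]
    - [0.002, 0, 0.045, 0, 0, 0.001]
    - [0.002, 0, 0.04, 0, 0, 0.001]

```text
clock: 5.92
tcp_pos: [0.5097, -0.1658, 0.2899]
tcp_rot: [-0.044, -0.706, 0.706, 0.035]
wrist_force: [1.2, 0.6, -1.7]
gripper_width: 0.0398
```

```bash
python3 plan.py .5073 -.1852 .28 -1.688 .03
```

```text
{'clock': 5.925, 'joint_pos': [-0.538, 0.3269, 1.2737, 0.0055, 1.53, 1.1445], 'tcp_pos': [0.5097, -0.1658, 0.2899], 'tcp_rot': [-0.0439, -0.7059, 0.7061, 0.0352], 'wrist_force': [1.1783, 0.5886, -1.6852], 'gripper_width': 0.0398}
1 rows; first:
[[0.0003, 0.0099, 0.0196, 0.001, 0.005, -0.012]]
```

>>> send_rows:
  increments:
    - [0.0003, 0.0099, 0.0196, 0.001, 0.005, -0.012]
    - [0, 0, 0, 0, 0, 0]

```text
clock: 6.18
tcp_pos: [0.5065, -0.1874, 0.2786]
tcp_rot: [0.042, 0.706, -0.706, -0.043]
wrist_force: [0.3, -0.2, -1.6]
gripper_width: 0.0399
```

```bash
python3 plan.py .5073 -.1852 .262 -1.688 .03;python3 -c "
from h import *
cap('side','s5');cap('top','t5')
import cv2
a=cv2.imread('pics/s5.png');cv2.imwrite('pics/s5c.png',cv2.resize(a[90:210,250:370],None,fx=5,fy=5,interpolation=2))
a=cv2.imread('pics/t5.png');cv2.imwrite('pics/t5c.png',cv2.resize(a[130:250,280:440],None,fx=5,fy=5,interpolation=2))"
```

```text
{'clock': 6.175, 'joint_pos': [-0.5735, 0.3468, 1.2761, -0.0005, 1.5202, 1.1179], 'tcp_pos': [0.5065, -0.1874, 0.2786], 'tcp_rot': [0.042, 0.7059, -0.7057, -0.0431], 'wrist_force': [0.3312, -0.1699, -1.5543], 'gripper_width': 0.0399}
1 rows; first:
[[-0.0006, 0.0166, -0.0023, 0.0, -0.003, 0.002]]
```

View pics/s5c.png

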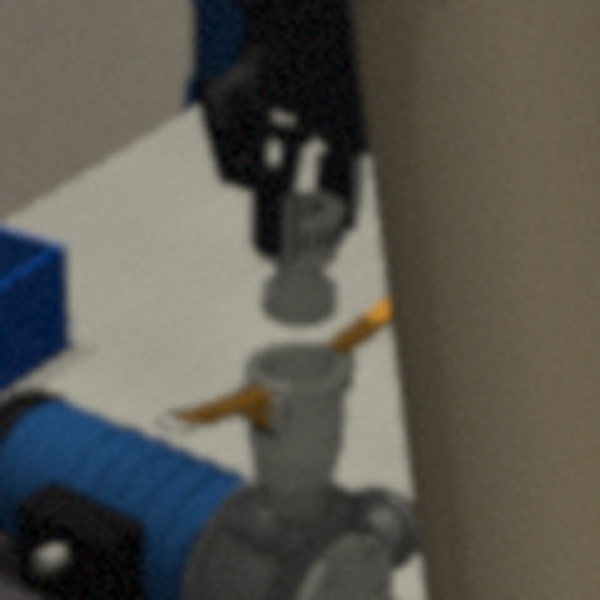

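Run:
```python
from fit import *
a=cv2.imread('pics/s5.png').astype(float).mean(2)
g=gaussian_filter(a,.6)
def edges(row,u0,u1):
    r=g[row,u0:u1];d=np.gradient(r)
    i=np.argmin(d);j=np.argmax(d)
    def sub(k):
        y=abs(d[k-1:k+2]);return u0+k+(y[0]-y[2])/(2*(y[0]-2*y[1]+y[2]))
    return sub(i),sub(j)
print('plug nose');[print(r,np.round(edges(r,294,326),2),np.mean(edges(r,294,326)).round(2)) for r in range(147,154)]
print('body');[print(r,np.round(edges(r,292,327),2),np.mean(edges(r,292,327)).round(2)) for r in range(160,184,2)]
# expected column of axis points
for c in [(.508,-.1855),(.5065,-.1874),(.5073,-.1852)]:
    print(c,[proj('side',np.array([[c[0],c[1],z]]))[0].round(2) for z in (.225,.235,.192,.17,.15)])
```

```text
plug nose
147 [302.37 316.64] 309.51
148 [302.18 316.73] 309.45
149 [302.09 316.76] 309.42
150 [301.99 316.74] 309.37
151 [302.05 316.58] 309.32
152 [302.33 316.31] 309.32
153 [302.94 315.81] 309.38
body
160 [300.28 320.32] 310.3
162 [299.07 320.46] 309.76
164 [298.46 320.28] 309.37
166 [298.28 320.04] 309.16
168 [296.77 319.03] 307.9Traceback (most recent call last):
  File "<stdin>", line 11, in <module>
  File "<stdin>", line 9, in edges
  File "<stdin>", line 8, in sub
IndexError: index 0 is out of bounds for axis 0 with size 0
```

View pics/t5c.png

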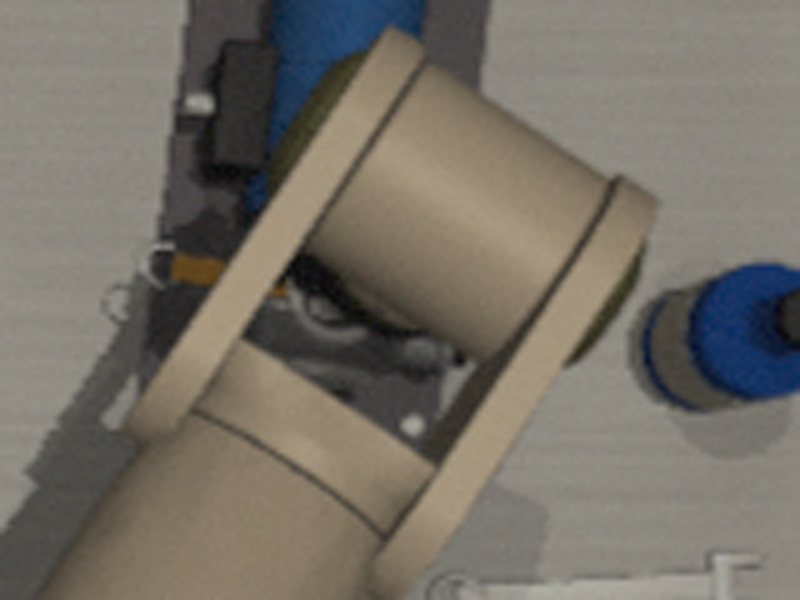

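Run:
```python
from fit import *
for c in [(.5078,-.183),(.508,-.1855),(.5065,-.1874),(.5073,-.1852)]:
    print(c,[proj('side',np.array([[c[0],c[1],z]]))[0].round(2).tolist() for z in (.225,.192)])
a=cv2.imread('pics/s0.png') if 0 else cv2.imread('pics/side0.png')
g=gaussian_filter(a.astype(float).mean(2),.6)
for r in range(155,166):
    d=np.gradient(g[r,292:328]); print(r,292+np.argsort(d)[:2],292+np.argsort(-d)[:2])
im=cv2.imread('pics/side0.png');im5=cv2.imread('pics/s5.png')
print(fit('side',im5,(.508,-.184),.192,[(.0193,-1)]),fit('side',im5,(.508,-.184),.192,[(.026,1),(.0193,-1)]))
print(st())
```

```text
(0.5078, -0.183) [[309.06, 150.55], [308.92, 162.41]]
(0.508, -0.1855) [[309.54, 150.14], [309.39, 161.98]]
(0.5065, -0.1874) [[310.47, 149.99], [310.3, 161.83]]
(0.5073, -0.1852) [[309.71, 150.25], [309.56, 162.1]]
155 [320 321] [327 326]
156 [321 317] [326 327]
157 [316 317] [324 325]
158 [316 317] [324 323]
159 [318 317] [322 321]
160 [303 318] [321 315]
161 [302 303] [315 316]
162 [302 301] [316 315]
163 [302 301] [316 315]
164 [302 303] [316 315]
165 [318 303] [321 315]
(array([ 0.51291667, -0.18258333]), np.float64(-9.324072261731024), array([0.00034359, 0.00034359])) (array([ 0.514  , -0.18375]), np.float64(-5.197878542954085), array([8.67361738e-19, 8.53912564e-04]))
{'clock': 6.275, 'joint_pos': [-0.5712, 0.3453, 1.2752, -0.0002, 1.5206, 1.1181], 'tcp_pos': [0.507, -0.1862, 0.2797], 'tcp_rot': [-0.042, -0.7057, 0.706, 0.0418], 'wrist_force': [-0.3325, 1.1601, -1.5766], 'gripper_width': 0.04}
```

```bash
python3 plan.py .5073 -.1852 .258 -1.688 .03
```

```text
{'clock': 6.275, 'joint_pos': [-0.5712, 0.3453, 1.2752, -0.0002, 1.5206, 1.1181], 'tcp_pos': [0.507, -0.1862, 0.2797], 'tcp_rot': [-0.042, -0.7057, 0.706, 0.0418], 'wrist_force': [-0.3325, 1.1601, -1.5766], 'gripper_width': 0.04}
1 rows; first:
[[-0.0002, 0.0217, -0.001, -0.0, -0.001, -0.0]]
```

>>> send_rows:
  increments:
    - [-0.0002, 0.018, -0.001, 0, -0.001, 0]
    - [0, 0.002, 0, 0, 0, 0]
    - [0, 0, 0, 0, 0, 0]

```text
clock: 6.65
tcp_pos: [0.5083, -0.1821, 0.2607]
tcp_rot: [-0.041, -0.706, 0.706, 0.039]
wrist_force: [0.1, 0.1, -2.1]
gripper_width: 0.0398
```

```bash
python3 plan.py .5073 -.1852 .255 -1.688 .03
```

```text
{'clock': 6.65, 'joint_pos': [-0.5635, 0.3566, 1.3133, 0.0005, 1.4691, 1.1204], 'tcp_pos': [0.5083, -0.1821, 0.2607], 'tcp_rot': [-0.0409, -0.7057, 0.7063, 0.0391], 'wrist_force': [0.0782, 0.0953, -2.0919], 'gripper_width': 0.0398}
1 rows; first:
[[0.0007, 0.0057, 0.0032, -0.001, 0.004, -0.002]]
```

>>> send_rows:
  increments:
    - [0.0007, 0, 0.0032, -0.001, 0.004, -0.002]
    - [0, 0, 0, 0, 0, 0]

```text
clock: 6.9
tcp_pos: [0.5076, -0.185, 0.2618]
tcp_rot: [-0.042, -0.706, 0.706, 0.04]
wrist_force: [-0.3, 0.1, -2.0]
gripper_width: 0.0398
```

```bash
python3 plan.py .5073 -.1852 .255 -1.688 .03
```

```text
{'clock': 6.9, 'joint_pos': [-0.569, 0.3566, 1.31, 0.0005, 1.4729, 1.1184], 'tcp_pos': [0.5076, -0.185, 0.2618], 'tcp_rot': [-0.0419, -0.7057, 0.7061, 0.0405], 'wrist_force': [-0.2583, 0.0604, -1.9992], 'gripper_width': 0.0398}
1 rows; first:
[[0.0003, 0.0068, 0.0002, -0.0, 0.001, -0.002]]
```

>>> send_rows:
  increments:
    - [0.0003, 0.004, 0.0002, 0, 0.001, -0.002]
    - [0, 0.003, 0, 0, 0, 0]
    - [0, 0.002, 0, 0, 0, 0]

```text
clock: 7.28
tcp_pos: [0.5073, -0.1854, 0.2525]
tcp_rot: [-0.042, -0.706, 0.706, 0.042]
wrist_force: [0.3, 0.2, -0.4]
gripper_width: 0.0398
```

```bash
python3 plan.py .5073 -.1852 .248 -1.688 .03
```

```text
{'clock': 7.275, 'joint_pos': [-0.5695, 0.3635, 1.3267, -0.0004, 1.4507, 1.1194], 'tcp_pos': [0.5073, -0.1854, 0.2525], 'tcp_rot': [-0.0418, -0.7057, 0.7061, 0.0416], 'wrist_force': [0.2803, 0.1571, -0.4114], 'gripper_width': 0.0398}
1 rows; first:
[[-0.0, 0.0045, -0.0002, -0.001, -0.001, -0.0]]
```

>>> send_rows:
  increments:
    - [0, 0.0015, 0, 0, 0, 0]
    - [0, 0.0015, 0, 0, 0, 0]

```text
clock: 7.52
tcp_pos: [0.5072, -0.1854, 0.2492]
tcp_rot: [-0.042, -0.706, 0.706, 0.042]
wrist_force: [0.0, -0.2, -1.7]
gripper_width: 0.0396
```

```bash
python3 plan.py .5073 -.1852 .246 -1.688 .03;python3 -c "
from h import *
cap('side','s6')
import cv2
a=cv2.imread('pics/s6.png');cv2.imwrite('pics/s6c.png',cv2.resize(a[100:200,270:350],None,fx=6,fy=6,interpolation=2))"
```

```text
{'clock': 7.525, 'joint_pos': [-0.5695, 0.3661, 1.3327, -0.0004, 1.4425, 1.1194], 'tcp_pos': [0.5072, -0.1854, 0.2492], 'tcp_rot': [-0.0418, -0.7057, 0.7061, 0.0417], 'wrist_force': [0.0447, -0.1966, -1.679], 'gripper_width': 0.0396}
1 rows; first:
[[-0.0, 0.0032, -0.0002, -0.0, -0.001, -0.0]]
```

View pics/s6c.png

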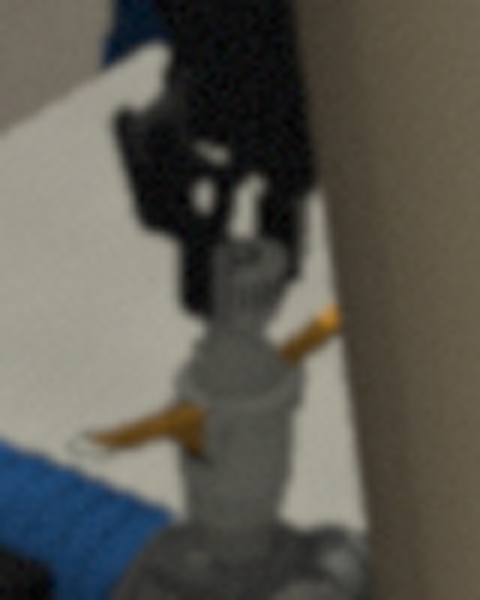

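The foot is in the mouth, at about (309,163), with no contact force. I'll keep going down.

>>> send_rows:
  increments:
    - [0, 0.002, -0.0001, 0, 0, 0]
    - [0, 0.003, 0, 0, 0, 0]
    - [0, 0.003, 0, 0, 0, 0]

```text
clock: 7.95
tcp_pos: [0.5072, -0.1854, 0.2407]
tcp_rot: [-0.042, -0.706, 0.706, 0.042]
wrist_force: [0.8, 0.4, -2.1]
gripper_width: 0.0397
```

```bash
python3 plan.py .5072 -.1854 .226 -1.688 .004
```

```text
{'clock': 7.95, 'joint_pos': [-0.5694, 0.3725, 1.348, -0.0007, 1.4207, 1.1196], 'tcp_pos': [0.5072, -0.1854, 0.2407], 'tcp_rot': [-0.0417, -0.7056, 0.7062, 0.0417], 'wrist_force': [0.8424, 0.3749, -2.1274], 'gripper_width': 0.0397}
4 rows; first:
[[-0.0, 0.0037, 0.0, -0.0, -0.0, -0.0], [-0.0, 0.0037, 0.0, -0.0, -0.0, -0.0], [-0.0, 0.0037, 0.0, -0.0, -0.0, -0.0], [-0.0, 0.0036, 0.0, -0.001, -0.001, -0.0]]
```

>>> send_rows:
  increments:
    - [0, 0.004, 0, 0, 0, 0]
    - [0, 0.004, 0, 0, 0, 0]
    - [0, 0.004, 0, 0, 0, 0]

```text
clock: 8.32
tcp_pos: [0.5071, -0.1853, 0.2278]
tcp_rot: [-0.042, -0.706, 0.706, 0.042]
wrist_force: [-0.3, 0.1, -1.6]
gripper_width: 0.04
```

>>> send_rows:
  increments:
    - [0, 0.002, 0, 0, 0, 0]
    - [0, 0.002, 0, 0, 0, 0]
    - [0, 0.001, 0, 0, 0, 0]

```text
clock: 8.7
tcp_pos: [0.5071, -0.1853, 0.2222]
tcp_rot: [-0.042, -0.706, 0.706, 0.042]
wrist_force: [-0.5, 0.3, -1.5]
gripper_width: 0.0396
```

Near the seat now, so I'll use small steps.

>>> send_rows:
  increments:
    - [0, 0.001, 0, 0, 0, 0]
    - [0, 0.001, 0, 0, 0, 0]

```text
clock: 8.95
tcp_pos: [0.5071, -0.1854, 0.2202]
tcp_rot: [-0.042, -0.706, 0.706, 0.042]
wrist_force: [-0.4, -0.4, -1.9]
gripper_width: 0.0397
```

>>> send_rows:
  increments:
    - [0, 0.001, 0, 0, 0, 0]
    - [0, 0.001, 0, 0, 0, 0]

```text
clock: 9.2
tcp_pos: [0.5075, -0.1854, 0.2196]
tcp_rot: [-0.042, -0.705, 0.706, 0.041]
wrist_force: [-2.7, 1.9, 8.2]
gripper_width: 0.0398
```

Contact with the seat came at TCP z of about 0.2197, as expected. Because the fingertips would come very close to the rim at home, I'll let go and press from above on the head with nearly closed fingers.

>>> send_rows:
  increments:
    - [0, -0.0005, 0, 0, 0, 0]
    - [0, 0, 0, 0, 0, 0]
    - [0, -0.003, 0, 0, 0, 0]
    - [0, -0.02, 0, 0, 0, 0]
    - [0, -0.03, 0, 0, 0, 0]
  claw: 0.07

```text
clock: 9.82
tcp_pos: [0.5071, -0.1851, 0.273]
tcp_rot: [0.041, 0.706, -0.706, -0.042]
wrist_force: [0.5, -0.3, 0.3]
gripper_width: 0.07
```

>>> send_rows:
  increments:
    - [0, 0, 0, 0, 0, 0]
    - [0, 0, 0, 0, 0, 0]
    - [0, 0, 0, 0, 0, 0]
  claw: 0.02

```text
clock: 10.2
tcp_pos: [0.5073, -0.1852, 0.2735]
tcp_rot: [-0.042, -0.706, 0.706, 0.041]
wrist_force: [-0.3, 0.1, -0.4]
gripper_width: 0.02
```

```bash
python3 plan.py .5073 -.1853 .2465 -1.688 .008;python3 -c "
from h import *
cap('side','s7')
import cv2
a=cv2.imread('pics/s7.png');cv2.imwrite('pics/s7c.png',cv2.resize(a[90:190,260:360],None,fx=6,fy=6,interpolation=2))"
```

```text
{'clock': 10.2, 'joint_pos': [-0.5693, 0.3489, 1.2877, -0.0001, 1.504, 1.1196], 'tcp_pos': [0.5073, -0.1852, 0.2735], 'tcp_rot': [-0.042, -0.7057, 0.7061, 0.0415], 'wrist_force': [-0.3352, 0.0775, -0.3799], 'gripper_width': 0.02}
4 rows; first:
[[-0.0, 0.0067, 0.0, -0.0, -0.0, -0.0], [-0.0, 0.0068, 0.0, -0.0, -0.0, -0.0], [-0.0, 0.0067, 0.0, -0.0, -0.0, -0.0], [-0.0, 0.0068, 0.0001, -0.0, -0.001, -0.001]]
```

View pics/s7c.png

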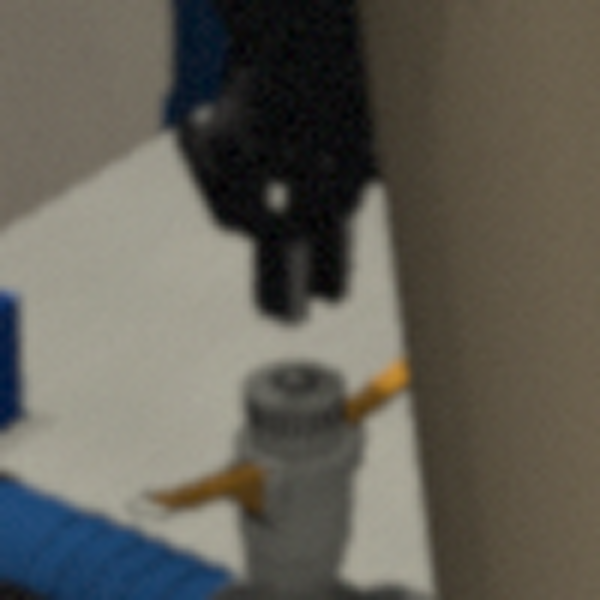

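The plug stands upright in the coupler, with its head at (309,155), and the fingers are above its middle. Now I press.

>>> send_rows:
  increments:
    - [0, 0.012, 0, 0, 0, 0]
    - [0, 0.01, 0, 0, 0, 0]
    - [0, 0.005, 0, 0, 0, 0]
    - [0, 0.003, 0, 0, 0, 0]

```text
clock: 10.75
tcp_pos: [0.5069, -0.185, 0.2398]
tcp_rot: [0.041, 0.706, -0.706, -0.042]
wrist_force: [-0.6, 0.5, 8.8]
gripper_width: 0.0196
```

>>> send_rows:
  increments:
    - [0, 0.002, 0, 0, 0, 0]
    - [0, 0.0015, 0, 0, 0, 0]

```text
clock: 11.0
tcp_pos: [0.5071, -0.1851, 0.2381]
tcp_rot: [-0.042, -0.706, 0.706, 0.042]
wrist_force: [-2.5, 0.8, 8.2]
gripper_width: 0.0202
```

>>> send_rows:
  increments:
    - [0, 0.001, 0, 0, 0, 0]
    - [0, 0.001, 0, 0, 0, 0]

```text
clock: 11.25
tcp_pos: [0.5071, -0.185, 0.2381]
tcp_rot: [-0.042, -0.705, 0.706, 0.041]
wrist_force: [-3.3, 1.2, 7.1]
gripper_width: 0.0202
```

>>> send_rows:
  increments:
    - [0, 0.0018, 0, 0, 0, 0]
    - [0, 0.0018, 0, 0, 0, 0]

```text
clock: 11.5
tcp_pos: [0.507, -0.1849, 0.2369]
tcp_rot: [-0.043, -0.705, 0.707, 0.04]
wrist_force: [-2.6, 0.9, 8.1]
gripper_width: 0.0199
```

>>> send_rows:
  increments:
    - [0, 0.0018, 0, 0, 0, 0]
    - [0, 0.0018, 0, 0, 0, 0]

```text
clock: 11.75
tcp_pos: [0.507, -0.1848, 0.2357]
tcp_rot: [-0.044, -0.704, 0.708, 0.039]
wrist_force: [-3.4, 1.2, 8.1]
gripper_width: 0.0201
```

>>> send_rows:
  increments:
    - [0, 0.0018, 0, 0, 0, 0]
    - [0, 0.0018, 0, 0, 0, 0]

```text
clock: 12.0
tcp_pos: [0.5069, -0.1848, 0.2345]
tcp_rot: [-0.045, -0.704, 0.708, 0.038]
wrist_force: [-3.2, 1.3, 9.2]
gripper_width: 0.0199
```

```bash
python3 plan.py .5073 -.1853 .233 -1.688 .008
```

```text
{'clock': 12.0, 'joint_pos': [-0.5687, 0.3724, 1.367, -0.0009, 1.3909, 1.1194], 'tcp_pos': [0.5069, -0.1848, 0.2345], 'tcp_rot': [-0.0448, -0.7037, 0.7081, 0.038], 'wrist_force': [-3.172, 1.267, 9.2128], 'gripper_width': 0.0199}
1 rows; first:
[[-0.0004, 0.0015, 0.0005, -0.006, 0.0, -0.01]]
```

Still yielding. I'll correct the small tilt and keep pressing.

>>> send_rows:
  increments:
    - [-0.0004, 0.0018, 0.0004, -0.006, 0, -0.01]
    - [0, 0.0018, 0, 0, 0, 0]

```text
clock: 12.25
tcp_pos: [0.5072, -0.1851, 0.2342]
tcp_rot: [-0.042, -0.705, 0.706, 0.04]
wrist_force: [-4.7, 2.1, 14.2]
gripper_width: 0.0201
```

>>> send_rows:
  increments:
    - [0, 0.0018, 0, 0, 0, 0]
    - [0, 0.0018, 0, 0, 0, 0]

```text
clock: 12.5
tcp_pos: [0.5071, -0.1849, 0.2342]
tcp_rot: [-0.043, -0.705, 0.707, 0.039]
wrist_force: [-5.2, 1.8, 12.5]
gripper_width: 0.02
```

>>> send_rows:
  increments:
    - [0, 0.0025, 0, 0, 0, 0]
    - [0, 0.0028, 0, 0, 0, 0]
    - [0, 0.0028, 0, 0, 0, 0]

```text
clock: 12.88
tcp_pos: [0.5071, -0.1848, 0.2341]
tcp_rot: [-0.046, -0.703, 0.709, 0.036]
wrist_force: [-6.8, 3.0, 19.9]
gripper_width: 0.0202
```

At 20 N it does not move further, and the z matches home at about 0.234. I'll lift, open and look.

>>> send_rows:
  increments:
    - [0, -0.004, 0, 0, 0, 0]
    - [0, -0.03, 0, 0, 0, 0]
    - [0, -0.02, 0, 0, 0, 0]
    - [0, 0, 0, 0, 0, 0]
  claw: 0.0854

```text
clock: 13.38
tcp_pos: [0.5064, -0.1843, 0.2903]
tcp_rot: [-0.046, -0.703, 0.709, 0.035]
wrist_force: [1.3, 0.2, -0.2]
gripper_width: 0.0854
```

```bash
python3 plan.py .5075 -.1853 .265 -1.688 .01;python3 - <<'E'
from fit import *
p,d=cap('side','s8')
a=cv2.imread('pics/s8.png');cv2.imwrite('pics/s8c.png',cv2.resize(a[70:190,250:370],None,fx=5,fy=5,interpolation=2))
W=pts('side',d);w=W[140:175,295:325].reshape(-1,3)
z=w[:,2];s=w[(z>.203)&(z<.22)];print(len(s),np.median(s,0))
h,e=np.histogram(z[~np.isnan(z)],np.arange(.18,.225,.002));print(list(zip(e.round(3),h)))
for zz in(.212,.2175):print(fit('side',a,(.5078,-.183),zz,[(.021,1)]))
E
```

```text
{'clock': 13.375, 'joint_pos': [-0.5686, 0.3299, 1.2682, -0.0007, 1.5257, 1.1179], 'tcp_pos': [0.5064, -0.1843, 0.2903], 'tcp_rot': [-0.0462, -0.7026, 0.7092, 0.0355], 'wrist_force': [1.2767, 0.2401, -0.2431], 'gripper_width': 0.0854}
3 rows; first:
[[-0.0003, 0.0084, 0.0002, -0.003, 0.001, -0.005], [-0.0003, 0.0084, 0.0002, -0.003, 0.0, -0.005], [-0.0003, 0.0085, 0.0003, -0.002, 0.001, -0.006]]
155 [ 0.50479892 -0.17773631  0.21119573]
[(np.float64(0.18), np.int64(14)), (np.float64(0.182), np.int64(17)), (np.float64(0.184), np.int64(5)), (np.float64(0.186), np.int64(22)), (np.float64(0.188), np.int64(40)), (np.float64(0.19), np.int64(59)), (np.float64(0.192), np.int64(54)), (np.float64(0.194), np.int64(16)), (np.float64(0.196), np.int64(7)), (np.float64(0.198), np.int64(15)), (np.float64(0.2), np.int64(11)), (np.float64(0.202), np.int64(14)), (np.float64(0.204), np.int64(11)), (np.float64(0.206), np.int64(9)), (np.float64(0.208), np.int64(21)), (np.float64(0.21), np.int64(52)), (np.float64(0.212), np.int64(48)), (np.float64(0.214), np.int64(6)), (np.float64(0.216), np.int64(0)), (np.float64(0.218), np.int64(0)), (np.float64(0.22), np.int64(0)), (np.float64(0.222), np.int64(0))]
(array([ 0.50455, -0.189  ]), np.float64(1.1425516005270853), array([8.53912564e-04, 8.67361738e-19]))
(array([ 0.50213333, -0.18866667]), np.float64(-2.037071452805766), array([0.00037268, 0.00037268]))
```

View pics/s8c.png

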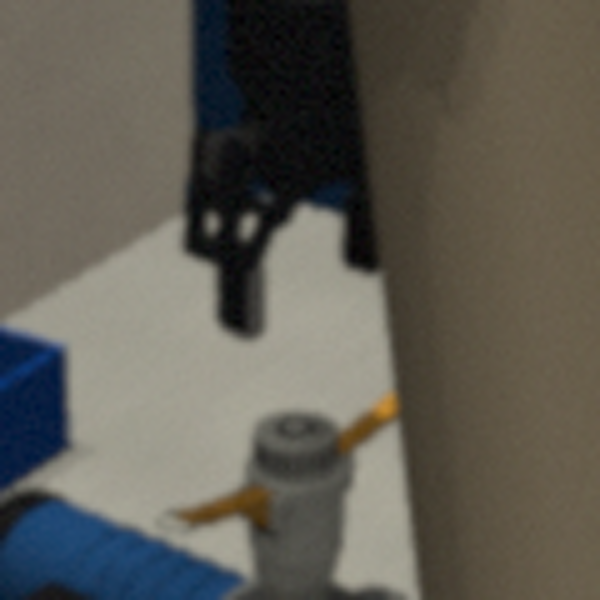

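Head top at about 0.2115 m, so the plug is home. Next I need the height of the open fingertips and the arm angles.

Run:
```python
from fit import *
np.set_printoptions(precision=4,suppress=True)
W=pts('side',np.load('pics/s8.npy'))
for v in range(125,141): print(v,[f'{W[v,u,0]:.3f},{W[v,u,1]:.3f},{W[v,u,2]:.3f}' for u in(295,297,299,301)])
p=cv2.imread('pics/s8.png');hsv=cv2.cvtColor(p,cv2.COLOR_BGR2HSV)
m=(hsv[...,0]>10)&(hsv[...,0]<32)&(hsv[...,1]>120);m[:145]=0;m[178:]=0;m[:,:283]=0;m[:,331:]=0
v,u=np.nonzero(m);w=W[v,u];ok=~np.isnan(w[:,0])&(abs(w[:,2]-.19)<.03);w=w[ok]
c=np.array([.5077,-.1853]);r=(w[:,:2]-c)@np.array([.117,.993])
for s in(1,-1):
    q=r*s>30e-3
    print(s,q.sum(),np.polyfit(abs(r[q]),w[q,2],1))
    for a,b in((.03,.045),(.045,.06),(.06,.085)):
        k=q&(abs(r)>a)&(abs(r)<b)
        if k.any():print(a,np.percentile(w[k,2],[20,50,85]))
```

```text
125 ['0.512,-0.128,0.313', '0.506,-0.127,0.315', '0.502,-0.129,0.315', '0.498,-0.132,0.315']
126 ['0.512,-0.128,0.311', '0.506,-0.126,0.313', '0.504,-0.132,0.311', '0.499,-0.132,0.312']
127 ['0.510,-0.125,0.310', '0.507,-0.129,0.309', '0.505,-0.133,0.308', '0.498,-0.131,0.310']
128 ['0.513,-0.128,0.305', '0.508,-0.131,0.306', 'nan,nan,nan', '0.499,-0.133,0.307']
129 ['0.515,-0.133,0.300', '0.506,-0.127,0.305', '0.504,-0.133,0.303', '0.496,-0.128,0.307']
130 ['0.513,-0.129,0.300', '0.507,-0.129,0.301', '0.503,-0.131,0.302', '0.500,-0.135,0.301']
131 ['0.514,-0.131,0.296', '0.506,-0.127,0.300', '0.504,-0.133,0.298', '0.500,-0.135,0.299']
132 ['0.516,-0.134,0.292', '0.506,-0.126,0.298', '0.504,-0.132,0.296', '0.501,-0.137,0.295']
133 ['0.513,-0.128,0.293', '0.507,-0.129,0.294', '0.503,-0.131,0.294', '0.502,-0.138,0.292']
134 ['0.514,-0.130,0.289', '0.506,-0.126,0.293', '0.504,-0.133,0.291', '0.500,-0.135,0.291']
135 ['0.518,-0.137,0.283', '0.508,-0.129,0.289', '0.504,-0.132,0.288', '0.500,-0.135,0.288']
136 ['0.843,-0.622,-0.001', '0.513,-0.138,0.281', '0.507,-0.137,0.283', '0.502,-0.137,0.284']
137 ['0.834,-0.609,0.003', '0.830,-0.615,0.001', '0.506,-0.136,0.281', '0.500,-0.135,0.283']
138 ['0.835,-0.610,-0.002', '0.829,-0.614,-0.002', '0.823,-0.618,-0.002', '0.815,-0.619,0.000']
139 ['0.833,-0.608,-0.004', '0.825,-0.608,-0.002', '0.819,-0.612,-0.002', '0.812,-0.614,-0.001']
140 ['0.824,-0.593,0.001', '0.817,-0.596,0.001', '0.810,-0.598,0.002', '0.805,-0.604,0.001']
1 56 [0.3339 0.1727]
0.03 [0.1776 0.1872 0.191 ]
0.045 [0.1891 0.1927 0.1938]
0.06 [0.1945 0.1965 0.1978]
-1 45 [0.1183 0.1861]
0.03 [0.1894 0.1897 0.193 ]
0.045 [0.191  0.1921 0.1931]
0.06 [0.1927 0.1941 0.1968]
```

Open tips are about 10 mm ahead of the TCP. The arms' upper faces are at about 0.192 to 0.195 where the pads will meet them. I'll level the tool and come down.

>>> send_rows:
  increments:
    - [-0.0003, 0.015, 0.0002, -0.004, 0.001, -0.008]
    - [-0.0003, 0.02, 0.0002, -0.004, 0.001, -0.008]
    - [0, 0.02, 0, 0, 0, 0]
    - [0, 0.012, 0, 0, 0, 0]
    - [0, 0.003, 0, 0, 0, 0]

```text
clock: 14.05
tcp_pos: [0.5052, -0.1838, 0.2095]
tcp_rot: [0.037, 0.708, -0.704, -0.046]
wrist_force: [-0.7, -0.1, 0.6]
gripper_width: 0.085
```

```bash
python3 plan.py .5077 -.1853 .211 -1.688 .01
```

```text
{'clock': 14.05, 'joint_pos': [-0.5692, 0.4005, 1.3985, -0.0004, 1.3562, 1.1198], 'tcp_pos': [0.5052, -0.1838, 0.2095], 'tcp_rot': [0.0375, 0.7081, -0.7037, -0.046], 'wrist_force': [-0.7038, -0.0987, 0.6184], 'gripper_width': 0.085}
1 rows; first:
[[-0.0026, -0.0015, 0.0011, 0.006, -0.001, 0.012]]
```

>>> send_rows:
  increments:
    - [-0.0026, -0.0005, 0.0011, 0.004, 0, 0.008]
    - [0, 0, 0, 0, 0, 0]

```text
clock: 14.3
tcp_pos: [0.508, -0.1855, 0.2103]
tcp_rot: [0.041, 0.706, -0.705, -0.043]
wrist_force: [-0.5, -0.1, 1.0]
gripper_width: 0.0855
```

```bash
python3 plan.py .5077 -.1853 .209 -1.688 .01
```

```text
{'clock': 14.3, 'joint_pos': [-0.5688, 0.4013, 1.3947, -0.0005, 1.3489, 1.1202], 'tcp_pos': [0.508, -0.1855, 0.2103], 'tcp_rot': [0.0406, 0.7063, -0.7055, -0.0429], 'wrist_force': [-0.5455, -0.0576, 1.0046], 'gripper_width': 0.0855}
1 rows; first:
[[0.0003, 0.0013, -0.0001, 0.001, -0.001, 0.003]]
```

Level and centred. Pushing down in small rows.

>>> send_rows:
  increments:
    - [0, 0.002, 0, 0.001, 0, 0.002]
    - [0, 0.002, 0, 0, 0, 0]
    - [0, 0.002, 0, 0, 0, 0]
    - [0, 0.002, 0, 0, 0, 0]

```text
clock: 14.8
tcp_pos: [0.5083, -0.1856, 0.2029]
tcp_rot: [-0.042, -0.705, 0.706, 0.041]
wrist_force: [0.3, -0.6, -0.0]
gripper_width: 0.0856
```

>>> send_rows:
  increments:
    - [0, 0.002, 0, 0, 0, 0]
    - [0, 0.002, 0, 0, 0, 0]
    - [0, 0.002, 0, 0, 0, 0]

```text
clock: 15.18
tcp_pos: [0.5086, -0.1856, 0.2006]
tcp_rot: [-0.043, -0.705, 0.707, 0.04]
wrist_force: [-6.0, 3.4, 16.4]
gripper_width: 0.0857
```

```bash
python3 plan.py .5077 -.1853 .185 -1.688 .003;python3 -c "
from h import *
print(ctrl.get_obs()['moment'])
cap('side','s9')
import cv2
a=cv2.imread('pics/s9.png');cv2.imwrite('pics/s9c.png',cv2.resize(a[70:190,250:370],None,fx=5,fy=5,interpolation=2))"
```

```text
{'clock': 15.175, 'joint_pos': [-0.5685, 0.4079, 1.4145, -0.0005, 1.3137, 1.1203], 'tcp_pos': [0.5086, -0.1856, 0.2006], 'tcp_rot': [-0.0433, -0.7048, 0.707, 0.04], 'wrist_force': [-5.9658, 3.3721, 16.4042], 'gripper_width': 0.0857}
6 rows; first:
[[0.0002, 0.0026, -0.0, -0.0, -0.0, -0.001], [0.0001, 0.0026, -0.0, -0.001, -0.0, -0.001], [0.0002, 0.0026, -0.0001, -0.0, -0.0, -0.001], [0.0001, 0.0026, -0.0, -0.001, -0.0, -0.001], [0.0002, 0.0026, -0.0001, -0.0, -0.0, -0.0]]
[ 0.45829341  0.95142803 -0.11743229]
```

View pics/s9c.png

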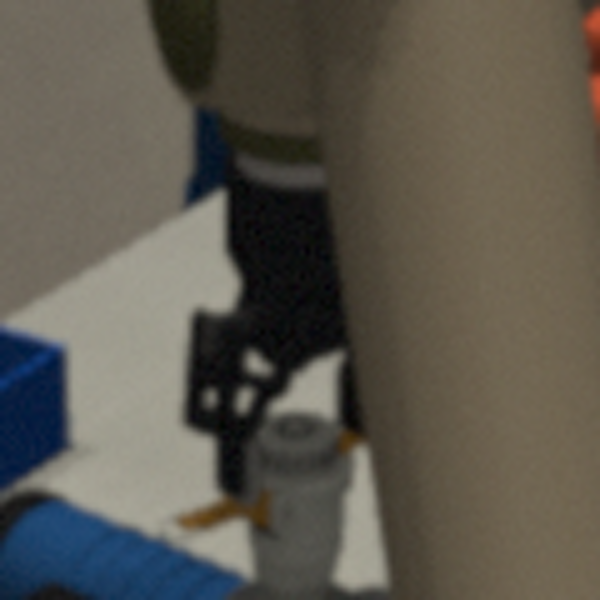

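Both tips rest on the arms. The 16 N total is what two stiff pins should take. Continuing.

>>> send_rows:
  increments:
    - [0.0002, 0.003, 0, 0, 0, -0.001]
    - [0.0001, 0.003, 0, 0, 0, -0.001]
    - [0.0001, 0.003, 0, 0, 0, -0.001]

```text
clock: 15.6
tcp_pos: [0.5088, -0.1861, 0.1983]
tcp_rot: [-0.045, -0.703, 0.709, 0.038]
wrist_force: [-5.3, 5.9, 18.8]
gripper_width: 0.0857
```

```bash
python3 plan.py .508 -.1855 .185 -1.688 .003; python3 -c "
from h import *
print(ctrl.get_obs()['moment'])"
```

```text
{'clock': 15.6, 'joint_pos': [-0.5681, 0.4083, 1.421, -0.0024, 1.2999, 1.1215], 'tcp_pos': [0.5088, -0.1861, 0.1983], 'tcp_rot': [-0.0452, -0.703, 0.7087, 0.0384], 'wrist_force': [-5.2989, 5.8778, 18.7588], 'gripper_width': 0.0857}
5 rows; first:
[[0.0002, 0.0027, -0.0001, -0.001, -0.0, -0.002], [0.0002, 0.0027, -0.0001, -0.002, -0.0, -0.002], [0.0002, 0.0026, -0.0001, -0.001, -0.0, -0.002], [0.0002, 0.0027, -0.0001, -0.002, -0.001, -0.002], [0.0002, 0.0026, -0.0001, -0.001, -0.0, -0.002]]
[ 0.92058768  0.79779729 -0.03795612]
```

>>> send_rows:
  increments:
    - [0.0004, 0.0035, -0.0002, -0.004, 0, -0.005]
    - [0.0002, 0.0035, -0.0001, -0.003, 0, -0.004]
    - [0.0001, 0.0035, 0, -0.001, 0, -0.002]
    - [0, 0.0035, 0, 0, 0, -0.001]

```text
clock: 16.1
tcp_pos: [0.5093, -0.1864, 0.1952]
tcp_rot: [-0.045, -0.703, 0.708, 0.038]
wrist_force: [-8.5, 4.6, 21.3]
gripper_width: 0.0856
```

```bash
python3 plan.py .508 -.1855 .185 -1.688 .003; python3 -c "
from h import *
print(ctrl.get_obs()['moment'])"
```

```text
{'clock': 16.1, 'joint_pos': [-0.5687, 0.4121, 1.4246, -0.0013, 1.292, 1.1204], 'tcp_pos': [0.5093, -0.1864, 0.1952], 'tcp_rot': [-0.0454, -0.7033, 0.7085, 0.0379], 'wrist_force': [-8.5052, 4.5537, 21.3048], 'gripper_width': 0.0856}
4 rows; first:
[[0.0004, 0.0025, -0.0002, -0.002, -0.0, -0.003], [0.0004, 0.0026, -0.0002, -0.002, -0.0, -0.003], [0.0004, 0.0025, -0.0002, -0.001, -0.0, -0.003], [0.0003, 0.0026, -0.0002, -0.002, -0.001, -0.002]]
[ 0.58386829  1.29975689 -0.15963053]
```

>>> send_rows:
  increments:
    - [0.001, 0.004, -0.0006, -0.003, 0, -0.005]
    - [0.0006, 0.004, -0.0004, -0.002, 0, -0.004]
    - [0.0003, 0.004, -0.0002, -0.002, 0, -0.003]
    - [0.0003, 0.004, -0.0002, -0.001, 0, -0.002]
    - [0.0003, 0.004, -0.0002, -0.001, 0, -0.002]

```text
clock: 16.73
tcp_pos: [0.5096, -0.186, 0.1893]
tcp_rot: [-0.046, -0.703, 0.709, 0.036]
wrist_force: [-6.0, 1.9, 18.2]
gripper_width: 0.0856
```

```bash
python3 plan.py .508 -.1855 .175 -1.688 .003; python3 -c "
from h import *
print(ctrl.get_obs()['moment'])"
```

```text
{'clock': 16.725, 'joint_pos': [-0.5679, 0.4167, 1.4359, -0.001, 1.2721, 1.1202], 'tcp_pos': [0.5096, -0.186, 0.1893], 'tcp_rot': [-0.0464, -0.7027, 0.7091, 0.0363], 'wrist_force': [-5.993, 1.9264, 18.1985], 'gripper_width': 0.0856}
5 rows; first:
[[0.0004, 0.0029, -0.0001, -0.002, 0.0, -0.003], [0.0004, 0.0028, -0.0001, -0.002, 0.0, -0.003], [0.0003, 0.0029, -0.0001, -0.001, 0.0, -0.003], [0.0004, 0.0028, -0.0001, -0.002, 0.0, -0.003], [0.0003, 0.0029, 0.0, -0.001, 0.0, -0.003]]
[ 0.32339336  0.92673233 -0.02654559]
```

>>> send_rows:
  increments:
    - [0.001, 0.0045, -0.0003, -0.004, 0, -0.008]
    - [0.0006, 0.0045, -0.0002, -0.003, 0, -0.005]
    - [0.0003, 0.004, -0.0001, -0.002, 0, -0.003]
    - [0.0003, 0.004, -0.0001, -0.002, 0, -0.003]
    - [0.0003, 0.004, 0, -0.001, 0, -0.002]

```text
clock: 17.35
tcp_pos: [0.5102, -0.1868, 0.1793]
tcp_rot: [-0.045, -0.704, 0.708, 0.037]
wrist_force: [-2.8, 1.3, 16.1]
gripper_width: 0.0854
```

```bash
python3 plan.py .508 -.1855 .170 -1.688 .003; python3 -c "
from h import *
print(ctrl.get_obs()['moment'])
cap('side','s10')
import cv2
a=cv2.imread('pics/s10.png');cv2.imwrite('pics/s10c.png',cv2.resize(a[70:190,250:370],None,fx=5,fy=5,interpolation=2))"
```

```text
{'clock': 17.35, 'joint_pos': [-0.569, 0.4298, 1.4459, 0.0002, 1.2532, 1.1179], 'tcp_pos': [0.5102, -0.1868, 0.1793], 'tcp_rot': [-0.045, -0.7038, 0.708, 0.0371], 'wrist_force': [-2.7903, 1.3468, 16.0893], 'gripper_width': 0.0854}
4 rows; first:
[[0.0006, 0.0023, -0.0003, -0.001, 0.0, -0.003], [0.0006, 0.0023, -0.0003, -0.001, 0.0, -0.003], [0.0006, 0.0023, -0.0002, -0.002, 0.001, -0.003], [0.0006, 0.0024, -0.0003, -0.001, 0.0, -0.002]]
[ 0.3722444   0.47234676 -0.00848055]
```

View pics/s10c.png

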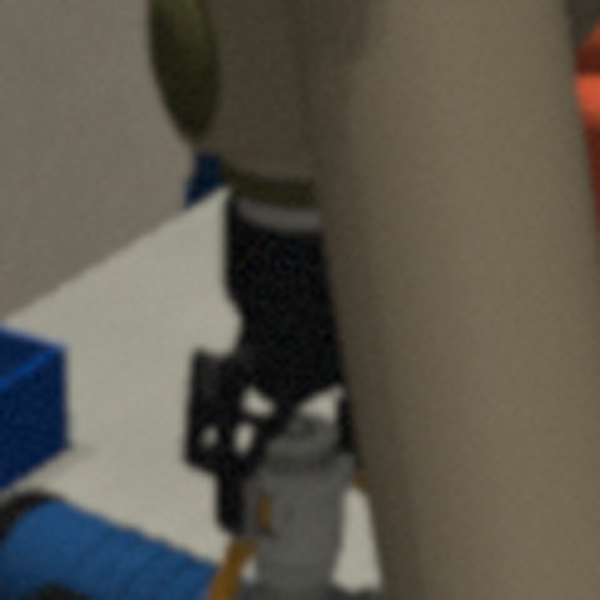

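Both arms are about 0.65 rad from home, with the left one visible hanging at (297,183). Going on to about z = 0.167, then the squeeze.

>>> send_rows:
  increments:
    - [0.0012, 0.004, -0.001, -0.003, 0, -0.006]
    - [0.001, 0.004, -0.0006, -0.002, 0, -0.004]
    - [0.0006, 0.0035, -0.0003, -0.001, 0, -0.003]
    - [0.0006, 0.003, -0.0003, 0, 0, 0]

```text
clock: 17.9
tcp_pos: [0.511, -0.1863, 0.173]
tcp_rot: [-0.047, -0.703, 0.709, 0.035]
wrist_force: [-2.4, 0.4, 13.9]
gripper_width: 0.0857
```

```bash
python3 plan.py .508 -.1855 .167 -1.688 .003; python3 -c "
from h import *
print(ctrl.get_obs()['moment'])"
```

```text
{'clock': 17.9, 'joint_pos': [-0.5675, 0.4355, 1.4569, 0.0002, 1.2314, 1.1192], 'tcp_pos': [0.511, -0.1863, 0.173], 'tcp_rot': [-0.0465, -0.7029, 0.7089, 0.0355], 'wrist_force': [-2.4187, 0.358, 13.9238], 'gripper_width': 0.0857}
3 rows; first:
[[0.001, 0.002, -0.0002, -0.003, 0.0, -0.005], [0.0011, 0.002, -0.0002, -0.002, 0.001, -0.006], [0.001, 0.002, -0.0001, -0.003, 0.0, -0.005]]
[0.26554831 0.25138099 0.01912033]
```

>>> send_rows:
  increments:
    - [0.002, 0.003, -0.0005, -0.006, 0, -0.012]
    - [0.001, 0.003, -0.0002, -0.003, 0, -0.006]
    - [0.001, 0.002, -0.0002, -0.002, 0, -0.004]

```text
clock: 18.27
tcp_pos: [0.5108, -0.1866, 0.171]
tcp_rot: [-0.044, -0.705, 0.707, 0.038]
wrist_force: [-0.6, 1.4, 12.8]
gripper_width: 0.0856
```

```bash
python3 plan.py .508 -.1855 .166 -1.688 .003; python3 -c "
from h import *
print(ctrl.get_obs()['moment'])"
```

```text
{'clock': 18.275, 'joint_pos': [-0.5689, 0.4405, 1.4547, 0.002, 1.2373, 1.1172], 'tcp_pos': [0.5108, -0.1866, 0.171], 'tcp_rot': [-0.0441, -0.7049, 0.7069, 0.0378], 'wrist_force': [-0.5817, 1.3855, 12.8028], 'gripper_width': 0.0856}
2 rows; first:
[[0.0015, 0.0025, -0.0004, -0.001, 0.001, -0.004], [0.0014, 0.0025, -0.0004, -0.001, 0.0, -0.005]]
[0.28361136 0.05119188 0.03416604]
```

>>> send_rows:
  increments:
    - [0.0015, 0.004, -0.001, -0.003, 0, -0.006]
    - [0.0012, 0.0035, -0.0006, -0.002, 0, -0.005]
    - [0.001, 0.003, -0.0004, -0.002, 0, -0.004]

```text
clock: 18.65
tcp_pos: [0.5108, -0.1859, 0.1663]
tcp_rot: [-0.044, -0.705, 0.707, 0.038]
wrist_force: [-0.7, 0.1, 11.6]
gripper_width: 0.0856
```

```bash
python3 plan.py .508 -.1855 .166 -1.688 .003; python3 -c "
from h import *
print(ctrl.get_obs()['moment'])
cap('side','s11')
import cv2
a=cv2.imread('pics/s11.png');cv2.imwrite('pics/s11c.png',cv2.resize(a[80:200,250:370],None,fx=5,fy=5,interpolation=2))"
```

```text
{'clock': 18.65, 'joint_pos': [-0.568, 0.4457, 1.4613, 0.0027, 1.2266, 1.1177], 'tcp_pos': [0.5108, -0.1859, 0.1663], 'tcp_rot': [-0.0438, -0.7053, 0.7065, 0.038], 'wrist_force': [-0.7446, 0.1355, 11.604], 'gripper_width': 0.0856}
1 rows; first:
[[0.0028, 0.0002, -0.0, -0.001, 0.001, -0.008]]
[0.15932861 0.03659012 0.03764484]
```

View pics/s11c.png

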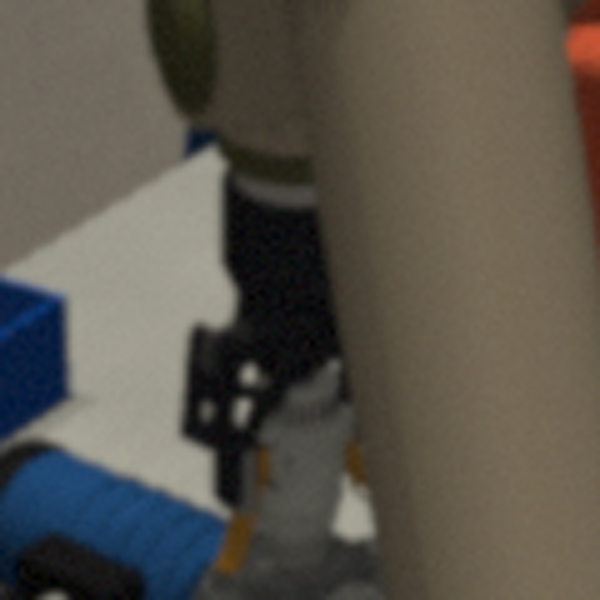

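The arms are at about 0.4 rad, with the right one visible at (321,172) too. I'll squeeze in small width steps.

>>> send_rows:
  increments:
    - [0.001, 0, 0, 0, 0, -0.004]
    - [0, 0, 0, 0, 0, 0]
  claw: 0.082

```text
clock: 18.95
tcp_pos: [0.5107, -0.186, 0.1666]
tcp_rot: [-0.043, -0.705, 0.707, 0.038]
wrist_force: [0.0, -0.0, -0.6]
gripper_width: 0.0822
```

>>> send_rows:
  increments:
    - [0.0008, 0, 0, 0, 0, -0.003]
    - [0, 0, 0, 0, 0, 0]
  claw: 0.0785

```text
clock: 19.2
tcp_pos: [0.5106, -0.186, 0.1667]
tcp_rot: [-0.043, -0.705, 0.707, 0.039]
wrist_force: [1.7, 0.5, 1.6]
gripper_width: 0.0787
```

>>> send_rows:
  increments:
    - [0, 0, 0, 0, 0, 0]
    - [0, 0, 0, 0, 0, 0]
  claw: 0.0755

```text
clock: 19.45
tcp_pos: [0.5106, -0.186, 0.1667]
tcp_rot: [-0.043, -0.705, 0.707, 0.039]
wrist_force: [2.7, 0.7, 1.6]
gripper_width: 0.0753
```

>>> send_rows:
  increments:
    - [0, 0, 0, 0, 0, 0]
    - [0, 0, 0, 0, 0, 0]
  claw: 0.0725

```text
clock: 19.7
tcp_pos: [0.5106, -0.1861, 0.1668]
tcp_rot: [-0.043, -0.705, 0.707, 0.039]
wrist_force: [2.2, 0.6, 2.0]
gripper_width: 0.0727
```

>>> send_rows:
  increments:
    - [0, 0, 0, 0, 0, 0]
    - [0, 0, 0, 0, 0, 0]
  claw: 0.07

```text
clock: 19.95
tcp_pos: [0.5106, -0.1862, 0.1669]
tcp_rot: [-0.043, -0.705, 0.707, 0.039]
wrist_force: [2.7, 0.1, 2.2]
gripper_width: 0.0697
```

>>> send_rows:
  increments:
    - [0, 0, 0, 0, 0, 0]
    - [0, 0, 0, 0, 0, 0]
  claw: 0.0678

```text
clock: 20.2
tcp_pos: [0.5106, -0.1862, 0.167]
tcp_rot: [-0.043, -0.705, 0.707, 0.039]
wrist_force: [2.2, 0.1, 3.0]
gripper_width: 0.0678
```

>>> send_rows:
  increments:
    - [0, 0, 0, 0, 0, 0]
    - [0, 0, 0, 0, 0, 0]
  claw: 0.066

```text
clock: 20.45
tcp_pos: [0.5106, -0.1862, 0.1672]
tcp_rot: [-0.043, -0.705, 0.707, 0.039]
wrist_force: [2.1, -0.3, 4.0]
gripper_width: 0.066
```

```bash
python3 -c "
from h import *
print(st())
cap('side','s12')
import cv2
a=cv2.imread('pics/s12.png');cv2.imwrite('pics/s12c.png',cv2.resize(a[80:200,250:370],None,fx=5,fy=5,interpolation=2))"
```

```text
{'clock': 20.45, 'joint_pos': [-0.5679, 0.4451, 1.4593, 0.0005, 1.2304, 1.1186], 'tcp_pos': [0.5106, -0.1862, 0.1672], 'tcp_rot': [-0.0431, -0.7049, 0.707, 0.0388], 'wrist_force': [2.085, -0.3439, 3.9963], 'gripper_width': 0.066}
```

View pics/s12c.png

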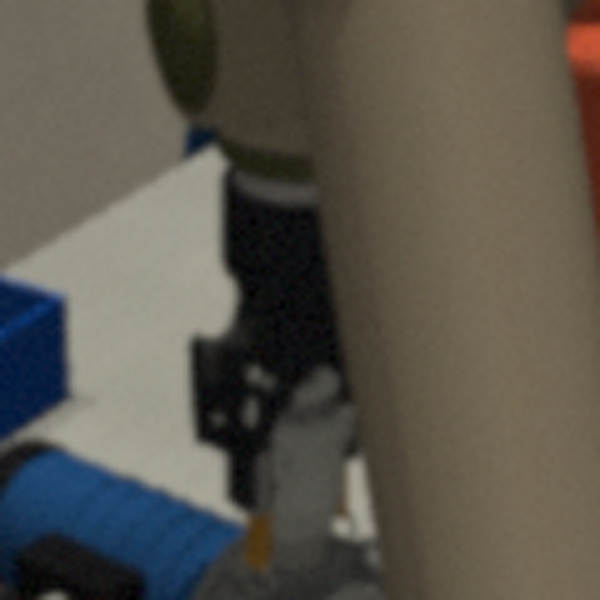

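>>> send_rows:
  increments:
    - [0, 0, 0, 0, 0, 0]
    - [0, 0, 0, 0, 0, 0]
  claw: 0.0648

```text
clock: 20.75
tcp_pos: [0.5106, -0.186, 0.1673]
tcp_rot: [-0.043, -0.705, 0.707, 0.039]
wrist_force: [1.8, -0.6, 4.3]
gripper_width: 0.065
```

>>> send_rows:
  increments:
    - [0, 0, 0, 0, 0, 0]
    - [0, 0, 0, 0, 0, 0]
  claw: 0.0638

```text
clock: 21.0
tcp_pos: [0.5106, -0.1855, 0.1672]
tcp_rot: [-0.043, -0.705, 0.706, 0.039]
wrist_force: [1.7, 0.3, 4.0]
gripper_width: 0.0639
```

>>> send_rows:
  increments:
    - [0, 0, 0, 0, 0, 0]
    - [0, 0, 0, 0, 0, 0]
  claw: 0.0632

```text
clock: 21.25
tcp_pos: [0.5106, -0.1855, 0.1673]
tcp_rot: [-0.043, -0.706, 0.706, 0.039]
wrist_force: [1.9, 0.8, 4.1]
gripper_width: 0.0636
```

>>> send_rows:
  increments:
    - [0, 0, 0, 0, 0, 0]
    - [0, 0, 0, 0, 0, 0]
  claw: 0.0628

```text
clock: 21.5
tcp_pos: [0.5106, -0.1855, 0.1674]
tcp_rot: [-0.043, -0.706, 0.706, 0.039]
wrist_force: [2.2, 0.7, 4.0]
gripper_width: 0.0636
```

```bash
python3 -c "
from h import *
print(st())"
```

```text
{'clock': 21.5, 'joint_pos': [-0.5675, 0.4447, 1.4593, 0.0026, 1.2317, 1.1185], 'tcp_pos': [0.5106, -0.1855, 0.1674], 'tcp_rot': [-0.0433, -0.7057, 0.7062, 0.0388], 'wrist_force': [2.1979, 0.6651, 4.0408], 'gripper_width': 0.0636}
```

The width stops at 0.0636, which is solid, so both arms are home. I'll open, rise and inspect.

>>> send_rows:
  increments:
    - [0, 0, 0, 0, 0, 0]
    - [0, 0, 0, 0, 0, 0]
    - [0, -0.01, 0, 0, 0, 0]
    - [0, -0.03, 0, 0, 0, 0]
    - [0, -0.04, 0, 0, 0, 0]
  claw: 0.082

```text
clock: 22.12
tcp_pos: [0.5082, -0.185, 0.2464]
tcp_rot: [0.04, 0.707, -0.705, -0.043]
wrist_force: [0.0, -0.4, -0.6]
gripper_width: 0.0818
```

>>> send_rows:
  increments:
    - [0, -0.04, 0, 0, 0, 0]
    - [0, -0.03, -0.03, 0, 0, 0]
    - [0, -0.01, -0.05, 0, 0, 0]
    - [0, 0, -0.05, 0, 0, 0]
    - [0, 0, -0.05, 0, 0, 0]

```text
clock: 22.75
tcp_pos: [0.5296, -0.0048, 0.3352]
tcp_rot: [-0.045, -0.705, 0.706, 0.042]
wrist_force: [0.8, 0.4, 0.5]
gripper_width: 0.082
```

```bash
python3 -c "
from h import *
print(st())
cap('side','s13');cap('top','t13')
import cv2
a=cv2.imread('pics/s13.png');cv2.imwrite('pics/s13c.png',cv2.resize(a[120:240,240:360],None,fx=5,fy=5,interpolation=2))
a=cv2.imread('pics/t13.png');cv2.imwrite('pics/t13c.png',cv2.resize(a[130:240,290:400],None,fx=5,fy=5,interpolation=2))"
```

```text
{'clock': 22.75, 'joint_pos': [-0.2325, 0.2975, 1.1884, -0.0005, 1.6526, 1.4612], 'tcp_pos': [0.5296, -0.0048, 0.3352], 'tcp_rot': [-0.0445, -0.7054, 0.7061, 0.0424], 'wrist_force': [0.8346, 0.4299, 0.4787], 'gripper_width': 0.082}
```

View pics/s13c.png

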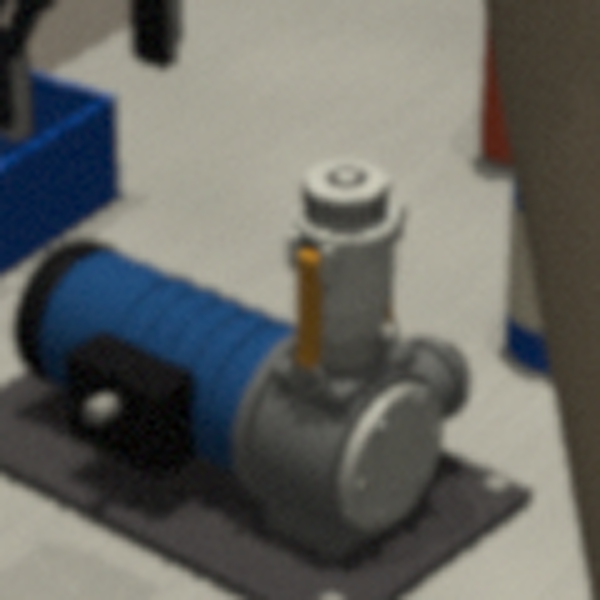

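View pics/t13c.png

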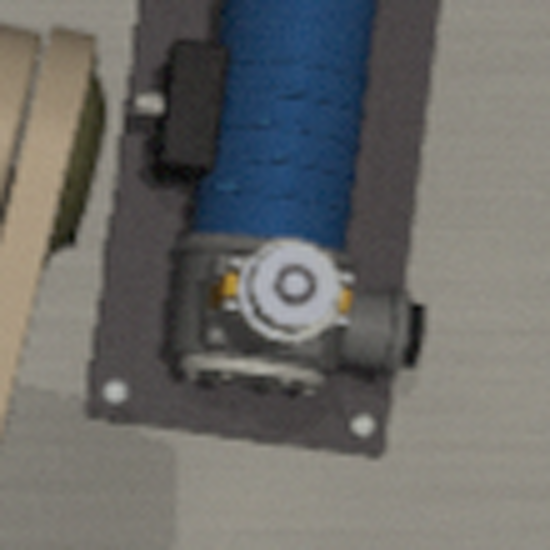

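Run:
```python
from fit import *
np.set_printoptions(precision=2,suppress=True)
c=np.array([.508,-.1855]);Y=np.array([.117,.993]);
def arm(side,th,s,off=.009):
    r=.023+off*np.cos(th)+s*np.sin(th);z=.180+off*np.sin(th)-s*np.cos(th)
    return np.r_[c+side*r*Y,z]
for n,f in(('side','s13'),('top','t13')):
    W=pts(n,np.load(f'pics/{f}.npy'))
    p=cv2.imread(f'pics/{f}.png');hsv=cv2.cvtColor(p,cv2.COLOR_BGR2HSV)
    m=(hsv[...,0]>10)&(hsv[...,0]<32)&(hsv[...,1]>110)
    if n=='side': m[:165]=0;m[200:]=0;m[:,:295]=0;m[:,325:]=0
    else: m[:180]=0;m[200:]=0;m[:,:330]=0;m[:,365:]=0
    v,u=np.nonzero(m);w=W[v,u];r=(w[:,:2]-c)@Y
    for s in(1,-1):
        q=(r*s>.0)&(w[:,2]>.1)
        if q.sum()<3: continue
        print(n,s,q.sum(),'px',u[q].min(),u[q].max(),v[q].min(),v[q].max(),'z',np.percentile(w[q,2],[5,95]),)
        if q.sum()>8: print(' r vs z',np.polyfit(w[q,2],r[q]*s,1),'r med',np.median(r[q]*s).round(4))
        if n=='side' and s==1:
            for row in range(v[q].min(),v[q].max()+1,3): k=q&(v==row);print('  row',row,u[k].mean().round(2) if k.any() else '')
    for th in(0,.1,.2):
        print(n,'th',th,'L',proj(n,np.array([arm(1,th,0),arm(1,th,.055),arm(1,th,.055,.003)])).tolist(),'R',proj(n,np.array([arm(-1,th,0),arm(-1,th,.055)])).round(1).tolist())
    h=W[140:170,300:320] if n=='side' else W[180:194,342:356]
    z=h[...,2];print('head top',np.nanmedian(z[(z>.205)&(z<.22)]))
```

```text
side 1 98 px 299 303 169 193 z [0.12 0.18]
 r vs z [-0.    0.03] r med 0.0321
  row 169 301.0
  row 172 301.5
  row 175 301.5
  row 178 301.5
  row 181 301.5
  row 184 301.5
  row 187 301.5
  row 190 301.0
  row 193 301.0
side th 0 L [[301.1533142642968, 171.06526690996895], [301.1029363045527, 190.04617232821613], [302.61940889714174, 189.0936521790037]] R [[317.3, 161.5], [316.9, 180.1]]
side th 0.1 L [[301.16583016637054, 170.74068200904517], [299.7196015735337, 190.5191393583028], [301.2362928653623, 189.7692001913301]] R [[317.3, 161.2], [318.2, 178.9]]
side th 0.2 L [[301.2015823386853, 170.40526527938636], [298.3647306782735, 190.7896315328141], [299.8672745813461, 190.25124469495282]] R [[317.2, 160.9], [319.4, 177.6]]
head top 0.21116547711065697
top 1 23 px 332 337 184 190 z [0.13 0.18]
 r vs z [-0.06  0.04] r med 0.0311
top -1 6 px 358 359 188 191 z [0.18 0.18]
top th 0 L [[333.9138047781032, 186.50076984811267], [331.7620699845166, 188.61329845837764], [334.04356507812554, 188.918384079258]] R [[359.3, 189.9], [356.1, 191.9]]
top th 0.1 L [[333.9682464216493, 186.46719054818723], [329.7340149563493, 188.29289253637015], [331.9830283289445, 188.6187667868012]] R [[359.3, 189.9], [358.3, 192.1]]
top th 0.2 L [[334.0578697303567, 186.43866600315508], [327.7765159374425, 187.95922424288713], [329.97310509909715, 188.30306522612244]] R [[359.3, 189.8], [360.4, 192.3]]
head top 0.21076422465714773
```

Run:
```python
from fit import *
p=cv2.imread('pics/s13.png');hsv=cv2.cvtColor(p,cv2.COLOR_BGR2HSV)
cv2.imwrite('pics/s13d.png',cv2.resize(p[160:200,292:332],None,fx=14,fy=14,interpolation=0))
for r in range(170,192): print(r,[(int(h),int(s),int(v)) for h,s,v in hsv[r,314:323]])
c=np.array([.508,-.1855]);Y=np.array([.117,.993]);X=np.array([.993,-.117])
for th in(0,.05,.1,.15):
  out=[]
  for s in(.03,.045,.06):
    P=[]
    for off in(.003,.009):
      for x in(-.0065,.0065):
        rr=.023+off*np.cos(th)+s*np.sin(th);z=.180+off*np.sin(th)-s*np.cos(th);P.append(np.r_[c-rr*Y+x*X,z])
    q=proj('side',np.array(P));out.append((q[:,0].max().round(2),q[q[:,0].argmax(),1].round(1)))
  print(th,out)
# coupler right silhouette
for z in(.12,.13,.14,.15):
  t=np.linspace(0,6.28,100);q=proj('side',np.stack([c[0]+.0245*np.cos(t),c[1]+.0245*np.sin(t),0*t+z],-1));i=q[:,0].argmax();print(z,q[i])
```

```text
170 [(26, 26, 79), (36, 16, 80), (21, 22, 80), (30, 21, 85), (25, 25, 111), (26, 27, 149), (24, 24, 169), (25, 26, 175), (25, 28, 175)]
171 [(21, 22, 81), (25, 19, 79), (30, 19, 79), (30, 21, 84), (27, 21, 109), (24, 25, 150), (26, 26, 166), (26, 23, 174), (25, 25, 173)]
172 [(30, 25, 81), (26, 25, 82), (30, 16, 81), (26, 21, 85), (30, 20, 113), (22, 25, 151), (24, 24, 168), (26, 24, 172), (28, 24, 171)]
173 [(26, 24, 86), (26, 24, 84), (23, 25, 82), (33, 26, 87), (30, 21, 111), (26, 24, 149), (23, 26, 170), (23, 26, 175), (26, 25, 172)]
174 [(26, 24, 85), (27, 27, 84), (26, 22, 82), (33, 29, 88), (27, 23, 113), (24, 23, 154), (26, 26, 168), (25, 25, 171), (24, 24, 172)]
175 [(23, 23, 89), (27, 27, 86), (34, 24, 84), (34, 23, 89), (27, 23, 120), (28, 23, 156), (30, 21, 171), (23, 27, 173), (23, 26, 174)]
176 [(26, 24, 85), (26, 24, 86), (30, 18, 83), (24, 29, 88), (27, 23, 122), (28, 22, 159), (26, 23, 168), (26, 25, 173), (27, 26, 174)]
177 [(30, 21, 84), (34, 24, 84), (26, 22, 82), (20, 25, 90), (25, 25, 124), (24, 25, 162), (25, 25, 171), (28, 22, 172), (24, 24, 173)]
178 [(23, 24
[... 1820 characters left out ...]
1), (30, 18, 87), (30, 19, 82), (30, 10, 73), (30, 17, 73)]
0 [(np.float64(319.03), np.float64(172.6)), (np.float64(318.91), np.float64(177.6)), (np.float64(318.78), np.float64(182.6))]
0.05 [(np.float64(319.4), np.float64(172.2)), (np.float64(319.45), np.float64(177.1)), (np.float64(319.5), np.float64(182.0))]
0.1 [(np.float64(319.75), np.float64(171.8)), (np.float64(319.98), np.float64(176.6)), (np.float64(320.21), np.float64(181.3))]
0.15 [(np.float64(320.1), np.float64(171.4)), (np.float64(320.51), np.float64(176.0)), (np.float64(320.91), np.float64(180.6))]
0.12 [318.62423052 186.88950256]
0.13 [318.70707002 183.54329856]
0.14 [318.79061215 180.16871222]
0.15 [318.87486591 176.76538089]
```

View pics/s13d.png

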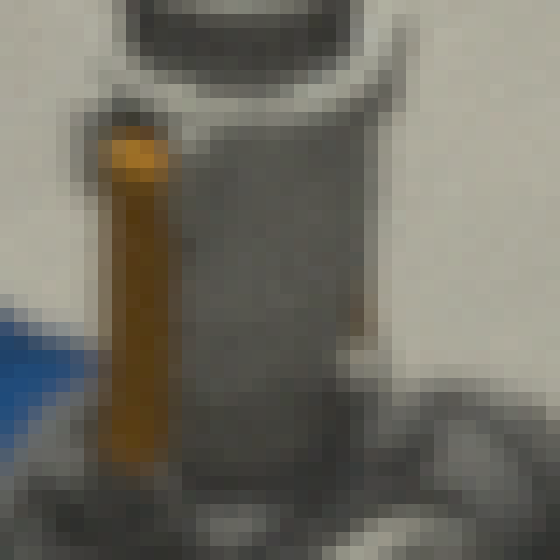

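The side view puts the left arm's outer face at 32.1 mm from the bore axis and vertical. The right arm shows no bulge past the coupler at rows 176–183, which puts it within about 0.05 rad of home. Handing in.

```bash
python3 -c "
from bench import ctrl
o=ctrl.get_obs();print(o['clock'],o['wrist_force'],o['joint_velocities'])
print(ctrl.job_done())"
```

```text
22.85 [-0.20707005 -0.77615298  0.6766753 ] [-0.07892394  0.00712864  0.00487177 -0.02892466 -0.00903825 -0.06885842]
the job is handed in; nothing more can be done
None
```

The small plug is locked in the coupler and the job is handed in, at about 23 s of the 54 s allowed. The robot is clear of everything.

- **Plug:** I set it in on its seat, let go, and pressed it home from above with nearly closed fingers. It yielded at about 8–9 N and then stood solid at about 20 N.
- **Cam arms:** I pushed both down together with the open gripper straddling the head, at no more than about 21 N in total. I then squeezed them home in small steps until the opening stopped at 63.6 mm, against 64 mm expected over both arms.

**Last checks:**
- **Plug height:** its head top measured about 0.211 m, against 0.212 m when home.
- **Left arm:** vertical, with its outer face 32.1 mm from the bore's axis, as it should be when home.
- **Right arm:** mostly hidden from both cameras, so it was checked less directly. It shows no bulge past the coupler, which puts it within about 0.05 rad of home, and the 63.6 mm stop agrees.
- **Doubtful reading:** the gripper's opening read about 2 mm low on the 42 mm plug head while gripping at full force. The 63.6 mm figure carries that uncertainty.
- **Other objects:** the gripper's path stayed clear of them. I did not measure them again at the end.

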